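Turn the spindles in the curing rack

ROBOT

A 6-joint arm with a two-finger parallel gripper is mounted at the origin on the work surface. World frame = base frame: x ahead of the robot, y to its left, z up, the work surface at z = 0. Lengths are in m, angles in degrees, forces in N, time in s.
With the tool pointing down it reaches from about 0.375 to 0.825 m from the base axis. Payload 5.5 kg.
Tool frame: the origin (TCP) lies midway between the tips of the shut fingers; the grasp point (between the pads) lies 19 mm behind it (robot.grip_depth is the distance from the TCP to the grasp point, in m); z points along the fingers, x is the direction in which the jaws open and shut, and the axes are right-handed (so a half turn about z gives the same grasp; the last joint's range is limited). The gripper opens to 85 mm and grips with 20 to 120 N. Pads are 22 mm wide; open, the fingers measure 114 mm over their backs; the gripper's body (76 mm by 85 mm) begins 54 mm behind the grasp point. The pads swing forward as they close: fully open they stand 13 mm farther back than shut.
Start: joints at [71.792, 17.962, -2.699, 69.339, 0, 90], TCP at [0.187, 0.57, 0.231] pointing down, gripper open.
Joint ranges: [-152.73, 152.73], [-39.44, 99.34], [-58.76, 71.6], [-118.89, 123.64], [-81.53, 83.1], [-180, 180]. Speed limits (degrees/s): [136.94, 136.94, 172.46, 180, 180, 180].

INTERFACE

Orientations are given as a 3x3 rotation matrix whose columns are the frame's x, y, z axes.
In Python, from plant import robot, vision, nets gives the robot as it stands.
- The arm moves only by the tool play_rows, never from a script. Its arguments are lists of equal length, an entry for each row: "dp": the shift along the tool's x, y, z in mm, a list of three; "delta_rot": the turn, a rotation vector about the tool's x, y, z in rad, a list of three; "grip": the finger opening in mm, from 0 to 85.4. In form: {"dp": [[tx, ty, tz], ...], "delta_rot": [[rx, ry, rz], ...], "grip": [grip, ...]}. A call has 1 to 8 rows; each row shifts and turns the commanded pose from where the row before left it, along the tool's axes as they then stand; what a row does not reach is not made up. A row lasts 1/12 s, in which the tool goes at most 41.7 mm and 7.16 degrees, less where a joint would pass 70% of its speed; a pose out of reach is approached as far as the arm can. A call is refused whole if a number of a shift passes 41.7 or a number of a turn 0.125, either way. A call with a gripper value outside its range is refused whole. The fingers move at their own pace and stop on an object; "squeeze" is the grip in N (left out, the last holds). Time passes only in rows, so rows that do not move let the fingers close. It gives the time, the measured TCP pose, the force and the opening at its end, in the units of the state.
- robot.get_obs(): the state, without advancing time (a new reading comes with each control period).
- vision.read_camera(name): name is "scene" or "top" or "wrist"; returns a dict with "img" (384x512x3 uint8, red, green, blue), "K" (3x3 intrinsics, pixels), "world_to_cam" (4x4, takes a point from world to camera coordinates). Camera axes: x right, y down, z forward; pixel columns grow to the right and rows downward; lengths in m; the calibration is good to about 2 mm. A picture is of the moment at which its call begins. There is no depth.
- robot.job_done(): hands the job in, once; it reports no verdict.
Trained networks look in a picture, given as the dict that the camera call returned (one of the last four; its "shot" number tells which), for a name from the list of things; names that differ only in an ending like _2 or _b are one class to them, and where a whole thing is asked for, a point or a joint stands for the part that bears it (a point fixed in the world has none). Each returns a list of dicts, best first, with "p" (0 to 1); they miss things now and then, are a little off and sometimes report something else, mostly with a low value. They report only what shows in the picture. A call takes as long as a camera call. They do not tell look-alikes from the thing itself.
- nets.boxes_of(query, picture): "bbox" ([centre column, centre row, width, height] in pixels, round what is visible of it).
- nets.pinpoint(query, picture): "point" ([row, column] in pixels: a listed point, or the origin of a listed thing).
The state is a dict: "t": time; "joints": joint angles; "joint_velocities": joint speeds; "joint_efforts": joint torques, N m; "position": TCP position; "tcp_rot": TCP orientation; "wrist_force": force on the tool from outside, world axes, zero at the start; "wrist_torque": the same for the moment, N m; "finger_gap": finger opening in m.
Only numpy, scipy, OpenCV 4.12 (cv2) and the standard library are available. Lean on these libraries where they do the work, as an engineer would, in place of code of your own. Each camera call takes 0.05 s, during which the arm holds its last target.

TASK

Get the curing rack ready: swing the lamp bar well clear of the rack, then lift out each spindle in the rack whose red lacquered end points away from the lamp side, turn it end for end and put it back in a slot, and load the spindle that lies on the bench into an empty slot, so that every spindle sits fully home in its own slot with its red end on the lamp side. Only then swing the lamp bar back over the rack, shut against its stop; do not disturb the other things on the bench.

Things in the scene. Friction and masses are not known exactly. Their poses are not given: they have to be found in the camera images.
- rack: plywood curing rack, fixed: base 170 (x) x 300 (y) x 12 mm; two notched combs along y, 16 mm thick, centred at x = -50 and +50, tops 65 mm up; notches 22 mm wide, open upwards, floors 30 mm up. Origin: centre of the underside, on the bench. Its +x side, away from the robot, is the lamp side: the shut lamp bar lies over it. The lamp's mast, 24 mm across, stands at x = 60, y = 180 mm
- rack_slots (a point): middle of the rack's four slots, 45 mm above the bench, axes as the rack's. The slots run along x, at y = -96, -32, +32, +96 mm. A spindle fully home has its centre at x = 0 (3 mm play), at this height, its square part between the combs on a rest (20 mm wide in y, 70 long, top 30 mm above the bench), its necks in the notches
- lamp (a joint): angle of the lamp bar about its upright hinge, rad: 0 = shut against its stop, along the rack over the lamp side; it grows as the free end swings away from the robot (anticlockwise from above), up to the stop at 1.5; from about 0.8 on the bar is clear of the rack. Light friction (0.12 N m): it stays where it is left
- lamp_hinge (a point): point on the hinge axis of the lamp bar, at the height of point lamp_grip (175 mm above the bench)
- lamp_grip (a point): middle of the lamp's black upright round handle, 20 mm across, 145 to 200 mm above the bench (this point at 175), 130 mm from the hinge axis; it can turn in the fingers. The aluminium bar is 56 mm wide, 30 thick, underside 115 mm above the bench, and reaches 300 mm from the hinge
- spindleA_mid (a point): turned wooden spindle 180 mm long, 0.11 kg, at the start in some slot of the rack (may be absent): centre of its square middle, 30 x 30 mm, 76 long. To both sides a round neck 18 mm across (38 to 65 mm from the centre), then a knob 26 mm across. Its x axis runs along the spindle to the red end. On the bench its centre is 15 mm up
- spindleA_red (a point): centre of the red lacquered knob of spindleA, 78 mm from the centre along +x; the other end is bare pale wood
- spindleB_mid (a point): turned wooden spindle 180 mm long, 0.11 kg, at the start in some slot of the rack (may be absent): centre of its square middle, 30 x 30 mm, 76 long. To both sides a round neck 18 mm across (38 to 65 mm from the centre), then a knob 26 mm across. Its x axis runs along the spindle to the red end. On the bench its centre is 15 mm up
- spindleB_red (a point): centre of the red lacquered knob of spindleB, 78 mm from the centre along +x; the other end is bare pale wood
- spindleC_mid (a point): turned wooden spindle 180 mm long, 0.11 kg, at the start in some slot of the rack (may be absent): centre of its square middle, 30 x 30 mm, 76 long. To both sides a round neck 18 mm across (38 to 65 mm from the centre), then a knob 26 mm across. Its x axis runs along the spindle to the red end. On the bench its centre is 15 mm up
- spindleC_red (a point): centre of the red lacquered knob of spindleC, 78 mm from the centre along +x; the other end is bare pale wood
- spindleD_mid (a point): turned wooden spindle 180 mm long, 0.11 kg, at the start in some slot of the rack (may be absent): centre of its square middle, 30 x 30 mm, 76 long. To both sides a round neck 18 mm across (38 to 65 mm from the centre), then a knob 26 mm across. Its x axis runs along the spindle to the red end. On the bench its centre is 15 mm up
- spindleD_red (a point): centre of the red lacquered knob of spindleD, 78 mm from the centre along +x; the other end is bare pale wood
- spindleE_mid (a point): turned wooden spindle 180 mm long, 0.11 kg, at the start on the bench beside the rack (may be absent): centre of its square middle, 30 x 30 mm, 76 long. To both sides a round neck 18 mm across (38 to 65 mm from the centre), then a knob 26 mm across. Its x axis runs along the spindle to the red end. On the bench its centre is 15 mm up
- spindleE_red (a point): centre of the red lacquered knob of spindleE, 78 mm from the centre along +x; the other end is bare pale wood
- spindleF_mid (a point): turned wooden spindle 180 mm long, 0.11 kg, at the start on the bench beside the rack (may be absent): centre of its square middle, 30 x 30 mm, 76 long. To both sides a round neck 18 mm across (38 to 65 mm from the centre), then a knob 26 mm across. Its x axis runs along the spindle to the red end. On the bench its centre is 15 mm up
- spindleF_red (a point): centre of the red lacquered knob of spindleF, 78 mm from the centre along +x; the other end is bare pale wood
- tin: bystander, not to be disturbed: lacquer tin, a can 76 mm across and 90 tall; origin at its underside
- jar: bystander, not to be disturbed: amber wax jar, 60 mm across and 75 tall; origin at its underside
- brush: bystander, not to be disturbed: brush lying on the bench; origin at its underside
- hammer: bystander, not to be disturbed: hammer lying on the bench; origin at its underside
- ferrule: bystander, not to be disturbed: brass ferrule ring, 40 mm across and 22 tall; origin at its underside
- offcut: bystander, not to be disturbed: dark wooden offcut, 100 x 50 x 40 mm; origin at its underside
- centre: bystander, not to be disturbed: steel cone centre, 44 mm across and 60 tall; origin at its underside
Mind the look-alikes: they are no part of the job. What is shaped like the part that bears spindleB_mid but black is not meant.

How it is judged:
By the outcome, as a careful person would: the job done as asked, in the order asked, and still so for the second after the job is handed in, with the robot touching nothing.
Of spindleA, spindleB, spindleC, spindleD only 2 to 3 are there at a start; the rules pass over those that are not, and their reading is None.
Of spindleE, spindleF only 1 to 1 are there at a start; the rules pass over those that are not, and their reading is None.
At some moment in a run one of spindleE, spindleF may be knocked a few centimetres aside while the robot is not near it.
Once in a run the grip may slacken for a moment while it holds something.
It also fails if it takes over 210 s, if anything falls off the work surface, if the arm or the gripper's body presses on something with over 40 N, if the wrist force passes 120 N, or if a joint passes its speed limit or range.

## Working session

There is one attempt and no reset: what is moved stays moved. The work goes in short steps, Python scripts to look and compute and a tool call to move; the robot and the scene stay as the last step left them, time stands still between calls to the robot, and variables do not carry over. Pictures are saved under pics/ and viewed, and the job is handed in when it is done.

Besides the shell and the picture viewer there is one more tool, called as name(argument=value, ...), one argument or row to a line, values as JSON. play_rows: Moves the arm, as the interface text tells. Its arguments: {"type":"object","properties":{"dp":{"type":"array"},"delta_rot":{"type":"array"},"grip":{"type":"array"},"squeeze":{"type":"number"}},"required":["dp","delta_rot","grip"]}

```bash
ls; mkdir -p pics; python3 - <<'E'
from plant import robot, vision, nets
import cv2
o=robot.get_obs()
for k in ('t','joints','position','tcp_rot','wrist_force','finger_gap'):print(k,o[k])
for n in ('scene','top'):
    p=vision.read_camera(n); cv2.imwrite(f'pics/{n}0.png',cv2.resize(p['img'][:,:,::-1],(800,600)))
    print(n,p['K'].tolist(),p['world_to_cam'].round(3).tolist())
E
```

```text
pics
t 0.0
joints [ 7.17921492e+01  1.80058488e+01 -2.75462267e+00  6.93389284e+01
  7.88773847e-04  9.00000335e+01]
position [0.18729444 0.56941088 0.2304142 ]
tcp_rot [[ 3.12465169e-01  9.49929055e-01 -5.55158772e-04]
 [ 9.49927633e-01 -3.12465662e-01 -1.64368719e-03]
 [-1.73485427e-03 -1.37656643e-05 -9.99998495e-01]]
wrist_force [-0.53349432  0.63525135  0.24309915]
finger_gap 0.08546498752726296
scene [[416.4242124821185, 0.0, 249.95529390295744], [0.0, 416.4242124821185, 190.45770090224102], [0.0, 0.0, 1.0]] [[0.732, 0.681, -0.012, -0.392], [0.577, -0.63, -0.52, -0.245], [-0.361, 0.373, -0.854, 1.519], [0.0, 0.0, 0.0, 1.0]]
top [[349.23282189100416, 0.0, 252.68790847372912], [0.0, 349.23282189100416, 194.10149128629607], [0.0, 0.0, 1.0]] [[-0.006, -1.0, -0.018, 0.025], [-0.992, 0.008, -0.128, 0.546], [0.128, 0.017, -0.992, 1.194], [0.0, 0.0, 0.0, 1.0]]
```

View pics/scene0.png

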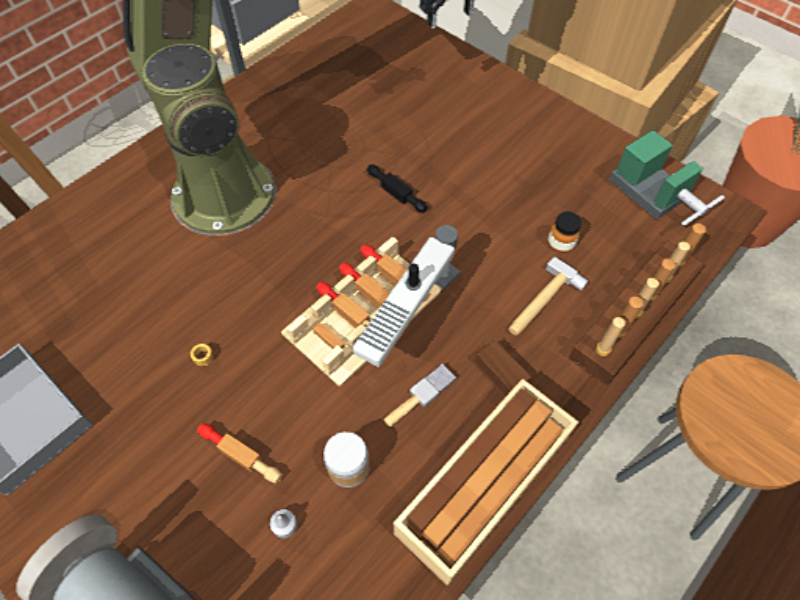

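View pics/top0.png

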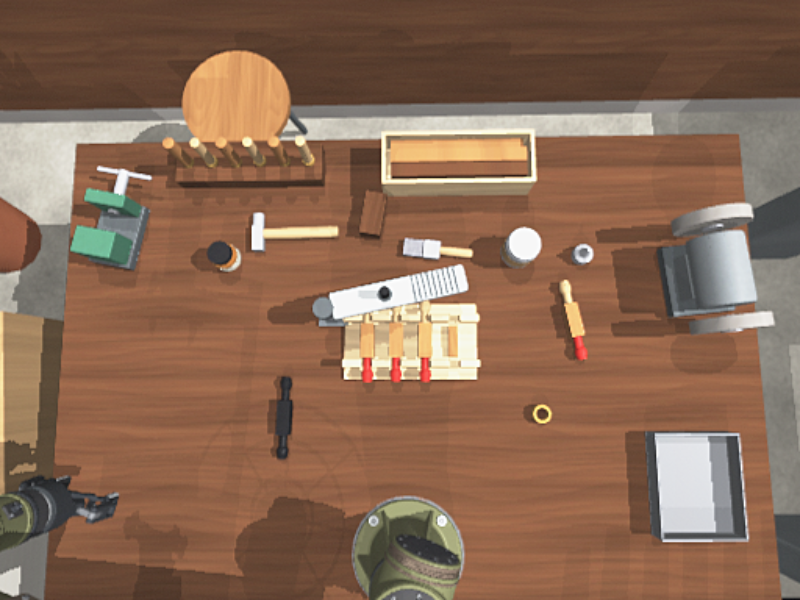

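Scene: the rack holds three spindles, all with red knobs toward the robot (top view 367/396/425, 370), and the −y slot is empty. One spindle lies on the bench at (573,320). The lamp bar is partly open. The black look-alike at (285,417) is to be left alone. Next I measure.

```bash
cat > h.py <<'E'
from plant import robot, vision, nets
import numpy as np, cv2
def ray(pic,rc):
    K=np.array(pic['K']);T=np.array(pic['world_to_cam']);R=T[:3,:3];t=T[:3,3]
    d=R.T@np.linalg.inv(K)@np.array([rc[1],rc[0],1.]);c=-R.T@t
    return c,d/np.linalg.norm(d)
def atz(pic,rc,z):
    c,d=ray(pic,rc);return c+d*(z-c[2])/d[2]
def tri(a,ra,b,rb):
    c1,d1=ray(a,ra);c2,d2=ray(b,rb)
    A=np.array([d1,-d2]).T;s=np.linalg.lstsq(A,c2-c1,rcond=None)[0]
    p,q=c1+s[0]*d1,c2+s[1]*d2
    return (p+q)/2,np.linalg.norm(p-q)
def proj(pic,P):
    K=np.array(pic['K']);T=np.array(pic['world_to_cam']);v=K@(T[:3,:3]@np.array(P)+T[:3,3]);return v[1]/v[2],v[0]/v[2]
def st():
    o=robot.get_obs();print('t',round(o['t'],2),'p',np.round(o['position'],4),'x',np.round(o['tcp_rot'][:,0] if hasattr(o['tcp_rot'],'shape') else np.array(o['tcp_rot'])[:,0],3),'J',np.round(o['joints'],1),'gap',round(o['finger_gap'],4),'F',np.round(o['wrist_force'],1));return o
E
python3 - <<'E'
from h import *
S=vision.read_camera('scene');T=vision.read_camera('top')
Z={'rack':0,'rack_slots':.045,'lamp_hinge':.175,'lamp_grip':.175,'spindleA_mid':.045,'spindleA_red':.045,'spindleE_mid':.015,'spindleE_red':.015,'tin':0,'jar':0,'brush':0,'hammer':0,'ferrule':0,'offcut':0,'centre':0}
for q,z in Z.items():
    for n,P in (('S',S),('T',T)):
        for r in nets.pinpoint(q,P)[:5]:
            if r['p']>.15: print(q,n,round(r['p'],2),np.round(r['point'],1),atz(P,r['point'],z).round(4))
E
```

```text
rack S 0.73 [201.7 231.8] [ 0.4699 -0.0159  0.    ]
rack T 0.69 [217.6 262.9] [ 0.4657 -0.0141  0.    ]
rack_slots S 0.71 [195.1 232.9] [ 0.4754 -0.0134  0.045 ]
rack_slots T 0.87 [219.8 259.7] [ 0.4554 -0.0025  0.045 ]
rack_slots T 0.72 [150.1 190.7] [0.705  0.2411 0.045 ]
lamp_hinge S 0.64 [140.8 284.2] [0.5153 0.1753 0.175 ]
lamp_hinge T 0.88 [194.9 205.2] [0.5271 0.1673 0.175 ]
lamp_hinge T 0.41 [152.1 188.2] [0.6646 0.223  0.175 ]
lamp_grip S 0.79 [176.7 265.8] [0.5602 0.0422 0.175 ]
lamp_grip S 0.2 [300.6 221.6] [ 0.7187 -0.2945  0.175 ]
lamp_grip T 0.64 [218.4 261.4] [ 0.4526 -0.0074  0.175 ]
lamp_grip T 0.58 [187.4 244.2] [0.5498 0.0454 0.175 ]
spindleA_mid T 0.57 [159.4 283.1] [ 0.6679 -0.0869  0.045 ]
spindleA_mid T 0.44 [217.6 273.5] [ 0.4627 -0.0502  0.045 ]
spindleA_red T 0.57 [138.2 243.4] [0.7465 0.0532 0.045 ]
spindleA_red T 0.42 [201.  361.4] [ 0.518  -0.3551  0.045 ]
spindleE_mid T 0.19 [218.9 263. ] [ 0.4602 -0.0142  0.015 ]
spindleE_mid T 0.16 [214.8 272. ] [ 0.4745 -0.0463  0.015 ]
spindleE_red S 0.38 [289.  155.3] [ 0.5152 -0.3727  0.015 ]
tin S 0.76 [299.2 222.
[... 319 characters left out ...]
0699  0.    ]
brush T 0.88 [160.8 283.7] [ 0.673  -0.0922  0.    ]
brush T 0.72 [151.1 188.4] [ 0.7131  0.2585 -0.    ]
brush T 0.62 [218.9 262.1] [ 0.4611 -0.0112  0.    ]
hammer T 0.85 [150.1 189.1] [0.7168 0.256  0.    ]
ferrule S 0.67 [228.3 130. ] [ 0.3024 -0.299   0.    ]
ferrule S 0.21 [173.7 253.1] [0.4471 0.1101 0.    ]
ferrule T 0.52 [266.4 344.8] [ 0.2925 -0.2998  0.    ]
offcut S 0.94 [237.7 318.6] [0.7542 0.0727 0.    ]
offcut T 0.88 [138.9 240.8] [0.7573 0.0648 0.    ]
centre S 0.67 [337.9 184.3] [ 0.6707 -0.4065  0.    ]
centre S 0.55 [191.4 346.3] [0.7184 0.2644 0.    ]
centre T 0.61 [158.  370.2] [ 0.6803 -0.4074  0.    ]
centre T 0.37 [239.8 270.7] [ 0.3866 -0.0411  0.    ]
```

```bash
cat >> h.py <<'E'
def overlay(pic,lines,box,scale,fn):
    im=pic['img'][:,:,::-1].copy();x0,y0,x1,y1=box
    im=cv2.resize(im[y0:y1,x0:x1],None,fx=scale,fy=scale,interpolation=cv2.INTER_CUBIC)
    for A,B,c in lines:
        a=proj(pic,A);b=proj(pic,B)
        cv2.line(im,tuple(int(round(v)) for v in ((a[1]-x0+.5)*scale,(a[0]-y0+.5)*scale)),tuple(int(round(v)) for v in ((b[1]-x0+.5)*scale,(b[0]-y0+.5)*scale)),c,1)
    cv2.imwrite(fn,im)
def racklines(cx,cy,yaw):
    c,s=np.cos(yaw),np.sin(yaw);W=lambda x,y,z:(cx+c*x-s*y,cy+s*x+c*y,z)
    L=[]
    q=[(-.085,-.15),(.085,-.15),(.085,.15),(-.085,.15)]
    for z in(.012,):
        for i in range(4):L.append((W(*q[i],z),W(*q[(i+1)%4],z),(255,0,0)))
    for X in(-.05,.05):
        q=[(X-.008,-.15),(X+.008,-.15),(X+.008,.15),(X-.008,.15)]
        for i in range(4):L.append((W(*q[i],.065),W(*q[(i+1)%4],.065),(0,255,0)))
    for y in(-.096,-.032,.032,.096):L.append((W(-.09,y,.045),W(.09,y,.045),(255,0,255)))
    h=W(.06,.18,.145)
    for d in((.012,0),(0,.012)):
        L.append(((h[0]-d[0],h[1]-d[1],.145),(h[0]+d[0],h[1]+d[1],.145),(255,255,0)))
    return L
E
python3 - <<'E'
from h import *
S=vision.read_camera('scene');T=vision.read_camera('top')
L=racklines(.466,-.014,0.0)
overlay(T,L,(190,160,320,255),6,'pics/ov1.png')
overlay(S,L,(170,130,310,250),5.5,'pics/ov2.png')
E
```

```text
(no output)
```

View pics/ov1.png

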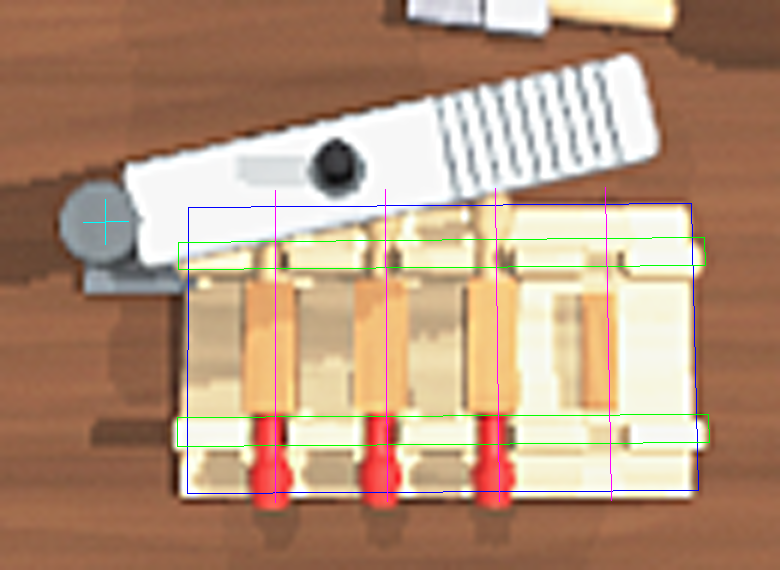

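View pics/ov2.png

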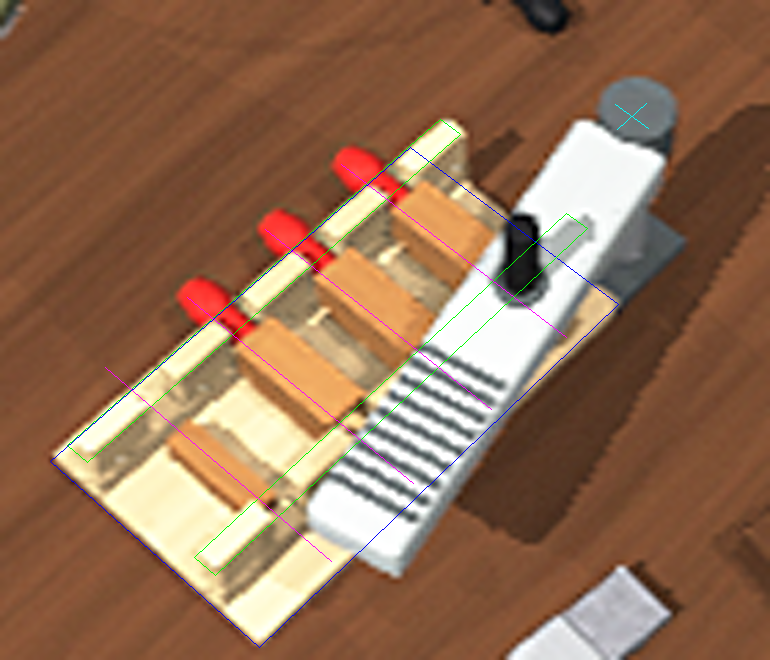

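play_rows(
  dp=[
    [0,0,0],
    [0,0,0],
    [0,0,0],
    [0,0,0],
    [0,0,0],
    [0,0,0],
    [0,0,0],
    [0,0,0],
  ],
  delta_rot=[
    [0,0,0.12],
    [0,0,0.12],
    [0,0,0.12],
    [0,0,0.12],
    [0,0,0.12],
    [0,0,0.12],
    [0,0,0.12],
    [0,0,0.12],
  ],
  grip=[85,85,85,85,85,85,85,85],
)

```text
t: 2.47
position: [0.1875, 0.5699, 0.2313]
tcp_rot: [[0.959, 0.283, 0.0], [0.283, -0.959, -0.0], [0.0, 0.0, -1.0]]
wrist_force: [0.2, 0.2, 0.1]
finger_gap: 0.085
```

```bash
cat >> h.py <<'E'
def go(tgt,yaw=None,z=None):
    """print tool-frame shift (mm) to world tgt, and z turn (rad) to make tool x lie at yaw(deg)"""
    o=st();R=np.array(o['tcp_rot']);d=R.T@(np.array(tgt)-np.array(o['position']))*1000
    print('  dp total',np.round(d,1),'per8',np.round(d/8,2))
    yw=np.degrees(np.arctan2(R[1,0],R[0,0]));print('  yaw',round(yw,2), 'tilt x,y comps of z',np.round(R[:2,2],4))
    if yaw is not None:
        print('  rz total',round(np.radians(-((yaw-yw+180)%360-180)),4))
E
python3 -c "
from h import *
go((.553,.045,.23),14)"
```

```text
t 2.47 p [0.1875 0.5699 0.2313] x [0.959 0.283 0.   ] J [ 71.8  18.   -2.7  69.3  -0.  145.3] gap 0.085 F [0.2 0.2 0.1]
  dp total [201.9 606.9   1.3] per8 [25.24 75.87  0.16]
  yaw 16.44 tilt x,y comps of z [ 0. -0.]
  rz total 0.0427
```

play_rows(
  dp=[
    [12.6,37.9,0],
    [12.6,37.9,0],
    [12.6,37.9,0],
    [12.6,37.9,0],
    [12.6,37.9,0],
    [12.6,37.9,0],
    [12.6,37.9,0],
    [12.6,37.9,0],
  ],
  delta_rot=[
    [0,0,0.005],
    [0,0,0.005],
    [0,0,0.005],
    [0,0,0.005],
    [0,0,0.005],
    [0,0,0.005],
    [0,0,0.005],
    [0,0,0.005],
  ],
  grip=[85,85,85,85,85,85,85,85],
)

```text
t: 3.13
position: [0.3677, 0.304, 0.2316]
tcp_rot: [[0.968, 0.25, 0.001], [0.25, -0.968, 0.0], [0.001, -0.0, -1.0]]
wrist_force: [1.0, -0.6, 0.6]
finger_gap: 0.0851
```

play_rows(
  dp=[
    [12.6,37.9,0],
    [12.6,37.9,0],
    [12.6,37.9,0],
    [12.6,37.9,0],
    [12.6,37.9,0],
    [12.6,37.9,0],
    [12.6,37.9,0],
    [0,0,0],
  ],
  delta_rot=[
    [0,0,0],
    [0,0,0],
    [0,0,0],
    [0,0,0],
    [0,0,0],
    [0,0,0],
    [0,0,0],
    [0,0,0],
  ],
  grip=[85,85,85,85,85,85,85,85],
)

```text
t: 3.8
position: [0.5221, 0.0655, 0.2313]
tcp_rot: [[0.97, 0.244, 0.002], [0.244, -0.97, -0.003], [0.002, 0.003, -1.0]]
wrist_force: [-0.5, 0.2, 0.7]
finger_gap: 0.0848
```

```bash
python3 -c "
from h import *
go((.553,.045,.23),14)
W=vision.read_camera('wrist');cv2.imwrite('pics/w1.png',W['img'][:,:,::-1])
T=vision.read_camera('top');cv2.imwrite('pics/t1.png',W['img'][:,:,::-1])
print(nets.pinpoint('lamp_grip',W)[:3])
for r in nets.pinpoint('lamp_grip',W)[:2]: print(atz(W,r['point'],.175))
for q in('lamp_hinge',):
  for r in nets.pinpoint(q,W)[:2]: print(q,r,atz(W,r['point'],.175))
print(proj(W,(.553,.045,.2)))
"
```

```text
t 3.8 p [0.5221 0.0655 0.2313] x [0.97  0.244 0.002] J [  7.2   9.9 -13.1  66.9  -0.2  83.1] gap 0.0848 F [-0.5  0.2  0.7]
  dp total [25.  27.4  1.4] per8 [3.12 3.42 0.18]
  yaw 14.12 tilt x,y comps of z [ 0.0024 -0.0025]
  rz total 0.0021
[{'point': [255.7, 301.7], 'p': 0.8}]
[0.55545201 0.04483306 0.175     ]
lamp_hinge {'point': [42.5, 320.0], 'p': 0.79} [0.528727  0.1707156 0.175    ]
(np.float64(275.60409429012793), np.float64(302.5263758529832))
```

View pics/w1.png

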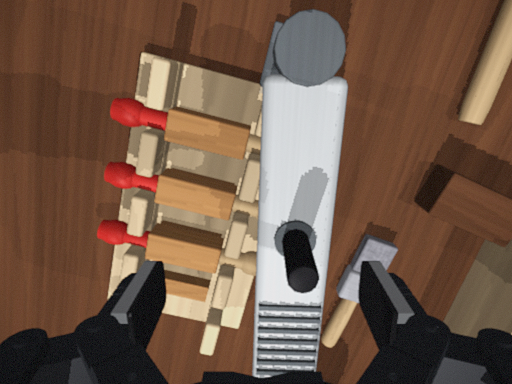

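play_rows(
  dp=[
    [13.5,14,0],
    [13.5,14,0],
    [0,0,15],
    [0,0,15],
    [0,0,15],
    [0,0,15],
    [0,0,11],
    [0,0,0],
  ],
  delta_rot=[
    [0,0,0],
    [0,0,0],
    [0,0,0],
    [0,0,0],
    [0,0,0],
    [0,0,0],
    [0,0,0],
    [0,0,0],
  ],
  grip=[85,85,85,85,85,85,85,85],
)

```text
t: 4.72
position: [0.5498, 0.0517, 0.1581]
tcp_rot: [[0.968, 0.252, -0.004], [0.252, -0.968, -0.0], [-0.004, -0.001, -1.0]]
wrist_force: [1.0, 0.4, -0.3]
finger_gap: 0.085
```

play_rows(
  dp=[
    [0,0,0],
    [0,0,0],
    [0,0,0],
    [0,0,0],
    [0,0,0],
    [0,0,0],
  ],
  delta_rot=[
    [0,0,0],
    [0,0,0],
    [0,0,0],
    [0,0,0],
    [0,0,0],
    [0,0,0],
  ],
  grip=[10,10,10,10,10,10],
  squeeze=20,
)

```text
t: 5.22
position: [0.5523, 0.0505, 0.161]
tcp_rot: [[0.968, 0.25, 0.001], [0.25, -0.968, 0.0], [0.001, 0.0, -1.0]]
wrist_force: [-1.2, -0.4, 2.2]
finger_gap: 0.0193
```

```bash
python3 -c "
from h import *
st()
W=vision.read_camera('wrist');cv2.imwrite('pics/w2.png',W['img'][:,:,::-1])
"
```

```text
t 5.22 p [0.5523 0.0505 0.161 ] x [0.968 0.25  0.001] J [  5.2  15.3 -15.7  59.   -0.   80.7] gap 0.0193 F [-1.2 -0.4  2.2]
```

View pics/w2.png

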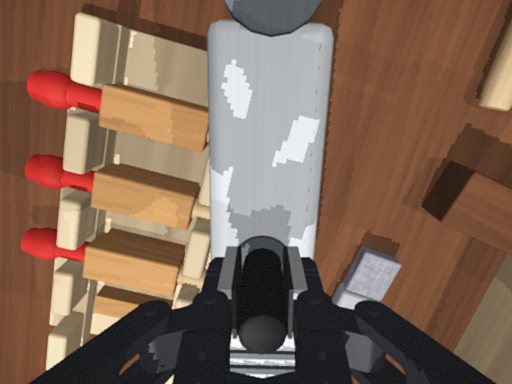

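play_rows(
  dp=[
    [12.6,-0.6,0],
    [12.6,-0.6,0],
    [12.6,-0.6,0],
    [12.6,-0.6,0],
    [12.6,-0.6,0],
    [12.6,-0.6,0],
  ],
  delta_rot=[
    [0,0,-0.1],
    [0,0,-0.1],
    [0,0,-0.1],
    [0,0,-0.1],
    [0,0,-0.1],
    [0,0,-0.1],
  ],
  grip=[10,10,10,10,10,10],
)

```text
t: 5.77
position: [0.6164, 0.0877, 0.1609]
tcp_rot: [[0.655, 0.756, 0.001], [0.756, -0.655, -0.004], [-0.002, 0.003, -1.0]]
wrist_force: [-1.6, -6.9, 4.5]
finger_gap: 0.0194
```

play_rows(
  dp=[
    [12.6,-0.6,0],
    [12.6,-0.6,0],
    [12.6,-0.6,0],
    [12.6,-0.6,0],
    [12.6,-0.6,0],
    [0,0,0],
  ],
  delta_rot=[
    [0,0,-0.1],
    [0,0,-0.1],
    [0,0,-0.1],
    [0,0,-0.1],
    [0,0,-0.1],
    [0,0,0],
  ],
  grip=[10,10,10,10,10,10],
)

```text
t: 6.27
position: [0.6455, 0.1465, 0.1609]
tcp_rot: [[0.212, 0.977, 0.003], [0.977, -0.212, 0.001], [0.001, 0.003, -1.0]]
wrist_force: [4.1, -0.3, 0.5]
finger_gap: 0.0196
```

```bash
python3 -c "
from h import *
st()
W=vision.read_camera('wrist');cv2.imwrite('pics/w3.png',W['img'][:,:,::-1])
W=vision.read_camera('top');cv2.imwrite('pics/t3.png',W['img'][:,:,::-1])
"
```

```text
t 6.27 p [0.6455 0.1465 0.1609] x [0.212 0.977 0.001] J [12.8 26.4  0.2 63.7 -0.  25. ] gap 0.0196 F [ 4.1 -0.3  0.5]
```

View pics/w3.png

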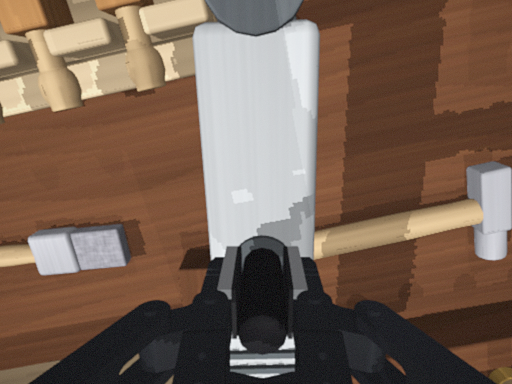

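View pics/t3.png

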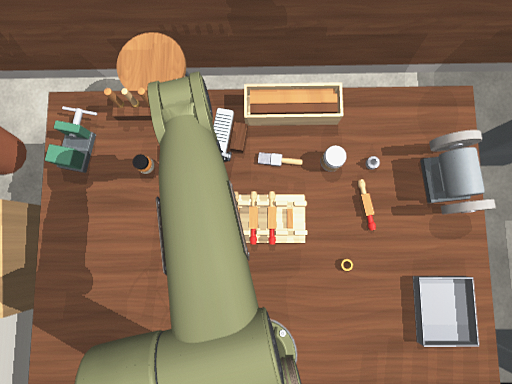

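play_rows(
  dp=[
    [0,0,0],
    [0,0,0],
    [0,0,0],
    [0,0,0],
    [0,0,-20],
    [0,0,-20],
    [0,0,-20],
    [0,0,-20],
  ],
  delta_rot=[
    [0,0,0],
    [0,0,0],
    [0,0,0],
    [0,0,0],
    [0,0,0],
    [0,0,0],
    [0,0,0],
    [0,0,0],
  ],
  grip=[60,60,60,60,60,60,60,60],
)

```text
t: 7.03
position: [0.6431, 0.145, 0.2408]
tcp_rot: [[0.217, 0.976, -0.001], [0.976, -0.217, -0.0], [-0.0, -0.001, -1.0]]
wrist_force: [-0.3, 0.1, -0.3]
finger_gap: 0.0599
```

```bash
python3 -c "
from h import *
go((.44,-.014,.26),-90)
"
```

```text
t 7.03 p [0.6431 0.145  0.2408] x [ 0.217  0.976 -0.   ] J [12.7 24.4  7.8 73.4  0.  25.2] gap 0.0599 F [-0.3  0.1 -0.3]
  dp total [-199.2 -163.9  -18.9] per8 [-24.9  -20.48  -2.36]
  yaw 77.48 tilt x,y comps of z [-0.0012 -0.0001]
  rz total 2.9231
```

play_rows(
  dp=[
    [0,0,0],
    [0,0,0],
    [-30,-25,-4],
    [-30,-25,-4],
    [-30,-25,-4],
    [-30,-25,-4],
    [-30,-25,-4],
    [0,0,0],
  ],
  delta_rot=[
    [0,0,-0.109],
    [0,0,-0.109],
    [0,0,0],
    [0,0,0],
    [0,0,0],
    [0,0,0],
    [0,0,0],
    [0,0,0],
  ],
  grip=[60,60,60,60,60,60,60,60],
)

```text
t: 7.7
position: [0.5144, -0.0089, 0.2612]
tcp_rot: [[0.005, 1.0, -0.002], [1.0, -0.005, -0.002], [-0.002, -0.002, -1.0]]
wrist_force: [1.1, 0.1, -0.2]
finger_gap: 0.0599
```

```bash
python3 -c "
from h import *
go((.466,-.014,.26),90)
S=vision.read_camera('scene')
W=vision.read_camera('wrist')
print(W['world_to_cam'].round(3).tolist())
L=racklines(.466,-.013,0)
overlay(W,L,(0,0,512,384),1.5,'pics/w4.png')
for q,z in (('rack_slots',.045),('lamp_hinge',.175),('spindleA_mid',.045),('spindleA_red',.045)):
  for P in (W,S):
   for r in nets.pinpoint(q,P)[:5]:
    if r['p']>.15: print(q,r['p'],np.round(r['point']),atz(P,r['point'],z).round(4))
overlay(S,L,(150,100,330,250),4.4,'pics/s4.png')
"
```

```text
t 7.7 p [ 0.5144 -0.0089  0.2612] x [ 0.005  1.    -0.002] J [ -0.9   8.2 -11.2  70.7  -0.1  -0.6] gap 0.0599 F [ 1.1  0.1 -0.2]
  dp total [ -5.3 -48.3   1.3] per8 [-0.67 -6.04  0.17]
  yaw 89.74 tilt x,y comps of z [-0.0018 -0.002 ]
  rz total -0.0046
[[0.003, 1.0, 0.001, 0.005], [0.947, -0.003, 0.321, -0.542], [0.321, -0.0, -0.947, 0.243], [0.0, 0.0, 0.0, 1.0]]
rack_slots 0.85 [109. 255.] [ 0.4642 -0.0144  0.045 ]
rack_slots 0.7 [196. 347.] [0.739  0.2241 0.045 ]
rack_slots 0.67 [195. 232.] [ 0.475  -0.0148  0.045 ]
rack_slots 0.47 [252. 266.] [ 0.6795 -0.0865  0.045 ]
lamp_hinge 0.63 [211. 506.] [0.5263 0.1688 0.175 ]
lamp_hinge 0.87 [143. 285.] [0.5231 0.1717 0.175 ]
lamp_hinge 0.72 [337. 182.] [ 0.7105 -0.4156  0.175 ]
spindleA_red 0.28 [211. 508.] [0.5777 0.2707 0.045 ]
```

View pics/w4.png

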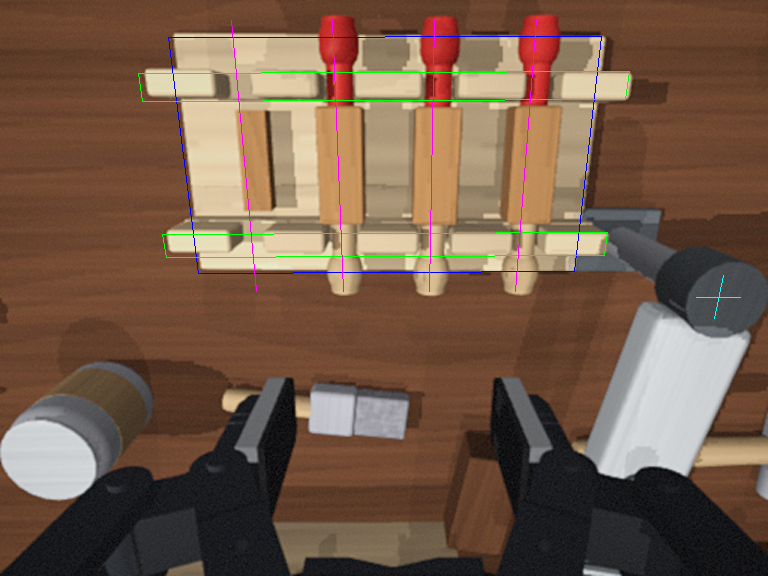

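View pics/s4.png

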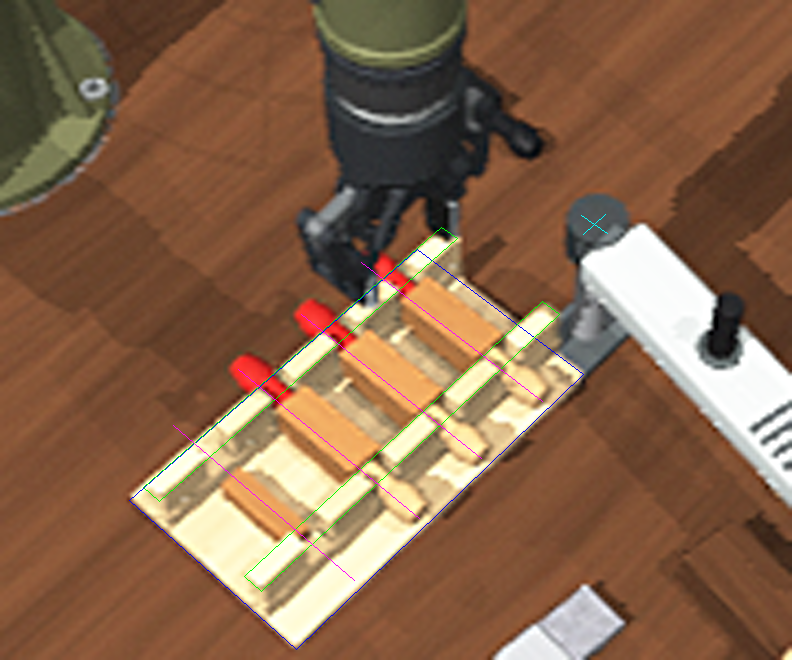

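```bash
python3 -c "
from h import *
W=vision.read_camera('wrist');st()
cv2.imwrite('pics/w5.png',cv2.resize(W['img'][60:210,100:420,::-1],None,fx=2.5,fy=2.5,interpolation=cv2.INTER_CUBIC))
L=racklines(.463,-.0115,0)
overlay(W,L,(90,0,440,210),2.2,'pics/w6.png')
"
```

```text
t 8.25 p [ 0.519  -0.0043  0.2599] x [-0.001  1.     0.   ] J [ -0.5   8.7 -10.8  70.6   0.   -0.5] gap 0.0599 F [ 0.6 -0.1 -1.1]
```

View pics/w6.png

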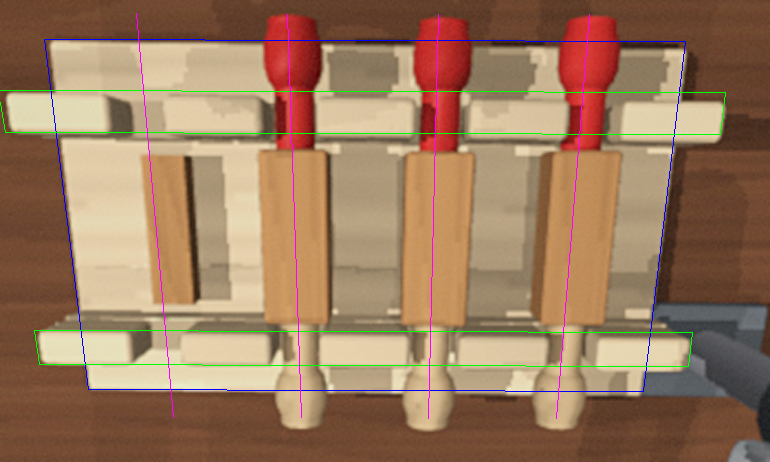

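View pics/w5.png

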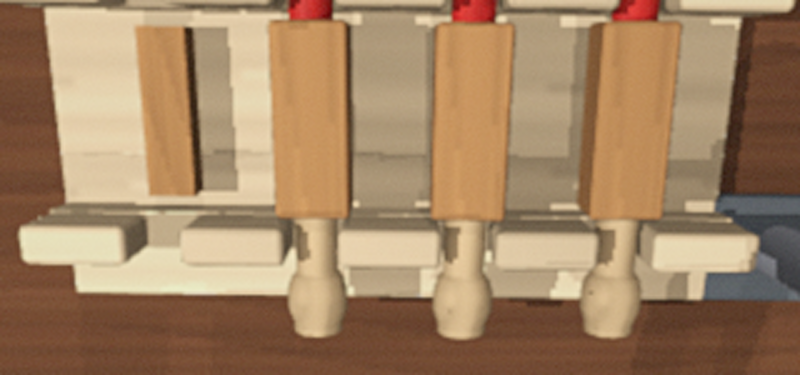

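```bash
python3 -c "
from h import *
W=vision.read_camera('wrist')
f=lambda x,y:atz(W,(y/2.5+60-.3,x/2.5+100-.3),.06)
for a in [((272,22),(348,22),(275,218),(350,218)),((437,24),(513,24),(433,219),(507,219)),((602,22),(680,22),(590,219),(664,219))]:
  P=np.array([f(*q) for q in a]);print(P[:,:2].round(4).tolist(),P.mean(0).round(4))
go((.463,.0205,.20),90)
"
```

```text
[[0.4284, -0.0549], [0.4283, -0.0262], [0.503, -0.0572], [0.503, -0.0268]] [ 0.4657 -0.0413  0.06  ]
[[0.429, 0.0074], [0.4289, 0.0362], [0.5033, 0.0069], [0.5032, 0.0369]] [0.4661 0.0218 0.06  ]
[[0.4281, 0.0697], [0.428, 0.0992], [0.5032, 0.0706], [0.5031, 0.1006]] [0.4656 0.085  0.06  ]
t 8.3 p [ 0.5189 -0.0044  0.26  ] x [-0.001  1.     0.   ] J [ -0.5   8.6 -10.8  70.6   0.   -0.5] gap 0.06 F [-1.1 -0.   0.1]
  dp total [ 25.  -55.9  60. ] per8 [ 3.12 -6.98  7.5 ]
  yaw 90.06 tilt x,y comps of z [-0.0006  0.    ]
  rz total 0.001
```

play_rows(
  dp=[
    [-7.5,-10.8,0],
    [-7.5,-10.8,20],
    [-7.5,-10.8,30],
    [-7.5,-10.8,30],
    [-7.5,-10.8,30],
    [0,0,20],
    [0,0,0],
    [0,0,0],
  ],
  delta_rot=[
    [0,0,0],
    [0,0,0],
    [0,0,0],
    [0,0,0],
    [0,0,0],
    [0,0,0],
    [0,0,0],
    [0,0,0],
  ],
  grip=[50,50,50,50,50,50,50,50],
)

```text
t: 8.97
position: [0.4636, -0.0426, 0.13]
tcp_rot: [[0.0, 1.0, -0.002], [1.0, -0.0, 0.0], [0.0, -0.002, -1.0]]
wrist_force: [1.3, -0.2, 0.3]
finger_gap: 0.0497
```

```bash
python3 -c "
from h import *
go((.465,-.042,.028),90)
W=vision.read_camera('wrist');cv2.imwrite('pics/w7.png',W['img'][:,:,::-1])
"
```

```text
t 8.97 p [ 0.4636 -0.0426  0.13  ] x [0. 1. 0.] J [ -5.2   7.7 -29.6  52.8  -0.   -5.2] gap 0.0497 F [ 1.3 -0.2  0.3]
  dp total [  0.5   1.6 102. ] per8 [ 0.07  0.2  12.76]
  yaw 89.99 tilt x,y comps of z [-0.002   0.0001]
  rz total -0.0002
```

View pics/w7.png

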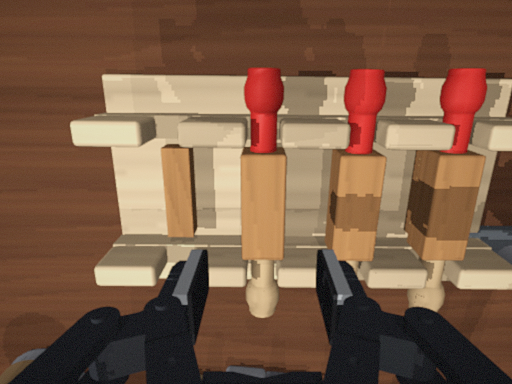

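play_rows(
  dp=[
    [0.5,1.5,18],
    [0,0,18],
    [0,0,18],
    [0,0,18],
    [0,0,18],
    [0,0,12],
    [0,0,0],
    [0,0,0],
  ],
  delta_rot=[
    [0,0,0],
    [0,0,0],
    [0,0,0],
    [0,0,0],
    [0,0,0],
    [0,0,0],
    [0,0,0],
    [0,0,0],
  ],
  grip=[50,50,50,50,50,50,50,50],
)

```text
t: 9.68
position: [0.4675, -0.0418, 0.0295]
tcp_rot: [[-0.001, 1.0, 0.001], [1.0, 0.001, -0.0], [-0.0, 0.001, -1.0]]
wrist_force: [-0.5, 0.1, -1.0]
finger_gap: 0.0499
```

play_rows(
  dp=[
    [0,0,0],
    [0,0,0],
    [0,0,0],
    [0,0,0],
    [0,0,0],
    [0,0,0],
  ],
  delta_rot=[
    [0,0,0],
    [0,0,0],
    [0,0,0],
    [0,0,0],
    [0,0,0],
    [0,0,0],
  ],
  grip=[20,20,20,20,20,20],
  squeeze=60,
)

```text
t: 10.18
position: [0.4683, -0.042, 0.0302]
tcp_rot: [[-0.0, 1.0, 0.004], [1.0, 0.0, -0.0], [-0.0, 0.004, -1.0]]
wrist_force: [0.2, 0.1, 7.0]
finger_gap: 0.0293
```

```bash
python3 -c "
from h import *
st()
W=vision.read_camera('wrist');cv2.imwrite('pics/w8.png',W['img'][:,:,::-1])
"
```

```text
t 10.18 p [ 0.4683 -0.042   0.0302] x [-0.  1. -0.] J [ -5.1  14.6 -36.3  38.9  -0.   -5.1] gap 0.0293 F [0.2 0.1 7. ]
```

View pics/w8.png

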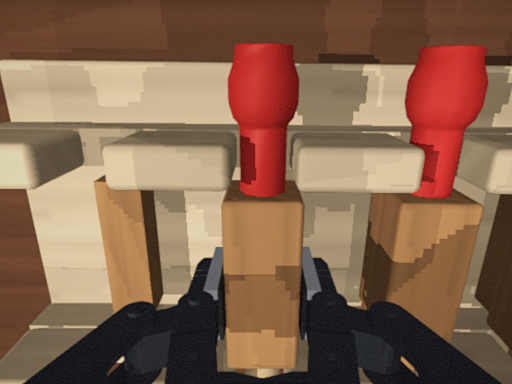

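play_rows(
  dp=[
    [0,0,-8],
    [0,0,-12],
    [0,0,-15],
    [0,0,-15],
    [0,0,-15],
    [0,0,-15],
    [0,0,0],
    [0,0,0],
  ],
  delta_rot=[
    [0,0,0],
    [0,0,0],
    [0,0,0],
    [0,0,0],
    [0,0,0],
    [0,0,0],
    [0,0,0],
    [0,0,0],
  ],
  grip=[20,20,20,20,20,20,20,20],
  squeeze=80,
)

```text
t: 10.9
position: [0.4672, -0.0419, 0.1094]
tcp_rot: [[-0.0, 1.0, 0.003], [1.0, 0.0, -0.0], [-0.0, 0.003, -1.0]]
wrist_force: [0.2, -0.2, -0.7]
finger_gap: 0.0285
```

```bash
python3 -c "
from h import *
st()
W=vision.read_camera('wrist');cv2.imwrite('pics/w9.png',W['img'][:,:,::-1])
"
```

```text
t 10.9 p [ 0.4672 -0.0419  0.1094] x [-0.  1. -0.] J [ -5.1   9.  -31.   49.8   0.   -5.1] gap 0.0285 F [ 0.2 -0.2 -0.7]
```

View pics/w9.png

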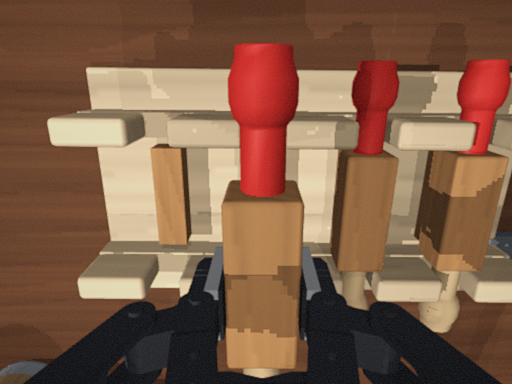

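play_rows(
  dp=[
    [0,0,0],
    [0,0,0],
    [0,0,0],
    [0,0,0],
    [0,0,0],
    [0,0,0],
    [0,0,0],
    [0,0,0],
  ],
  delta_rot=[
    [0,0,0.12],
    [0,0,0.12],
    [0,0,0.12],
    [0,0,0.12],
    [0,0,0.12],
    [0,0,0.12],
    [0,0,0.12],
    [0,0,0.12],
  ],
  grip=[20,20,20,20,20,20,20,20],
)

```text
t: 11.62
position: [0.4652, -0.0417, 0.107]
tcp_rot: [[0.822, 0.569, -0.002], [0.569, -0.822, 0.0], [-0.002, -0.002, -1.0]]
wrist_force: [-0.9, -0.6, -1.1]
finger_gap: 0.0286
```

play_rows(
  dp=[
    [0,0,0],
    [0,0,0],
    [0,0,0],
    [0,0,0],
    [0,0,0],
    [0,0,0],
    [0,0,0],
    [0,0,0],
  ],
  delta_rot=[
    [0,0,0.12],
    [0,0,0.12],
    [0,0,0.12],
    [0,0,0.12],
    [0,0,0.12],
    [0,0,0.12],
    [0,0,0.12],
    [0,0,0.12],
  ],
  grip=[20,20,20,20,20,20,20,20],
)

```text
t: 12.28
position: [0.4652, -0.0418, 0.107]
tcp_rot: [[0.938, -0.348, -0.002], [-0.348, -0.938, 0.0], [-0.002, 0.001, -1.0]]
wrist_force: [-0.7, -0.1, -0.9]
finger_gap: 0.0287
```

play_rows(
  dp=[
    [0,0,0],
    [0,0,0],
    [0,0,0],
    [0,0,0],
    [0,0,0],
    [0,0,0],
    [0,0,0],
    [0,0,0],
  ],
  delta_rot=[
    [0,0,0.12],
    [0,0,0.12],
    [0,0,0.12],
    [0,0,0.12],
    [0,0,0.12],
    [0,0,0.12],
    [0,0,0.12],
    [0,0,0.12],
  ],
  grip=[20,20,20,20,20,20,20,20],
)

```text
t: 12.95
position: [0.4652, -0.0417, 0.107]
tcp_rot: [[0.253, -0.967, -0.002], [-0.967, -0.253, 0.0], [-0.001, 0.002, -1.0]]
wrist_force: [-1.2, 0.5, -1.6]
finger_gap: 0.029
```

play_rows(
  dp=[
    [0,0,0],
    [0,0,0],
    [0,0,0],
    [0,0,0],
    [0,0,0],
    [0,0,0],
  ],
  delta_rot=[
    [0,0,0.12],
    [0,0,0.12],
    [0,0,0],
    [0,0,0],
    [0,0,0],
    [0,0,0],
  ],
  grip=[20,20,20,20,20,20],
)

```text
t: 13.45
position: [0.466, -0.0418, 0.108]
tcp_rot: [[0.024, -1.0, -0.001], [-1.0, -0.024, 0.0], [-0.0, 0.001, -1.0]]
wrist_force: [-0.6, -0.3, -0.2]
finger_gap: 0.0289
```

```bash
python3 -c "
from h import *
go((.465,-.042,.06),-90)
W=vision.read_camera('wrist');cv2.imwrite('pics/w10.png',W['img'][:,:,::-1])
"
```

```text
t 13.45 p [ 0.466  -0.0418  0.108 ] x [ 0.024 -1.    -0.   ] J [ -5.1   9.1 -31.1  49.8  -0.  173.5] gap 0.0289 F [-0.6 -0.3 -0.2]
  dp total [ 0.1  1.  48. ] per8 [0.02 0.12 5.99]
  yaw -88.64 tilt x,y comps of z [-0.0007  0.    ]
  rz total 0.0238
```

View pics/w10.png

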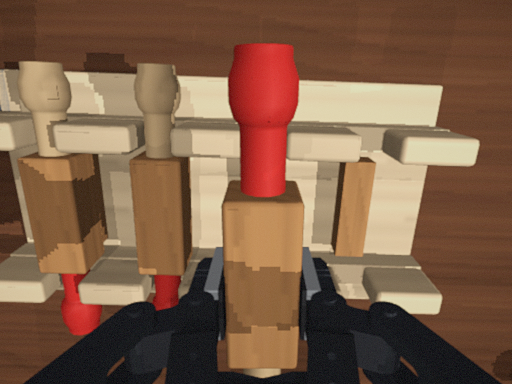

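```bash
python3 -c "
from h import *
o=st();W=vision.read_camera('wrist')
for c in(225,262,300):print(atz(W,(182,c),o['position'][2]+.0298).round(4))
overlay(W,racklines(.4635,-.0105,0),(0,40,512,330),1.55,'pics/w11.png')
"
```

```text
t 13.5 p [ 0.4661 -0.0418  0.1081] x [ 0.023 -1.    -0.   ] J [ -5.1   9.1 -31.1  49.8  -0.  173.5] gap 0.0287 F [ 0.1  0.5 -0.9]
[ 0.5158 -0.0282  0.1379]
[ 0.5161 -0.041   0.1379]
[ 0.5164 -0.0541  0.1379]
```

View pics/w11.png

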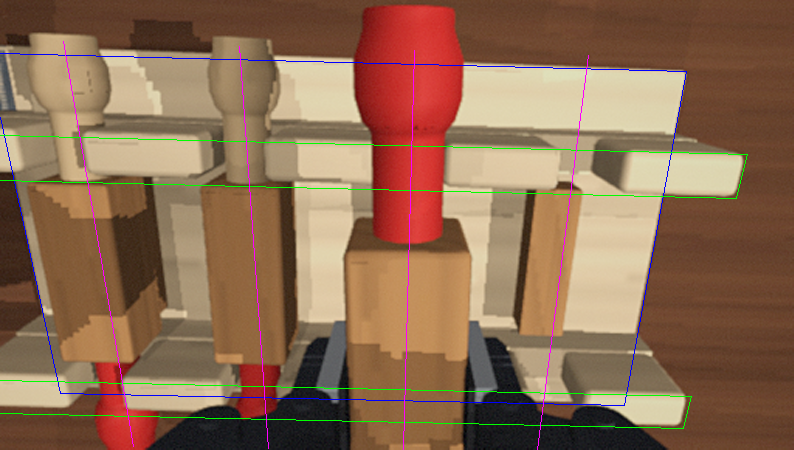

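```bash
python3 -c "
from h import *
o=st();W=vision.read_camera('wrist');im=W['img'][:,:,::-1]
cv2.imwrite('pics/w12.png',cv2.resize(im[150:300,200:330],None,fx=4.5,fy=4.,interpolation=cv2.INTER_CUBIC))
T=np.array(W['world_to_cam']);print('cam',-T[:3,:3].T@T[:3,3])
for z in(.125,.13,.135):
  print([atz(W,(201,c),z).round(4).tolist() for c in(222,303)])
"
```

```text
t 13.55 p [ 0.4662 -0.0418  0.1081] x [ 0.023 -1.    -0.   ] J [ -5.1   9.1 -31.1  49.8  -0.  173.6] gap 0.0291 F [ 0.5 -0.7 -1.6]
cam [ 0.55024501 -0.04024794  0.25108506]
[[0.5041, -0.0256, 0.125], [0.5048, -0.0574, 0.125]]
[[0.5059, -0.0261, 0.13], [0.5066, -0.0567, 0.13]]
[[0.5077, -0.0267, 0.135], [0.5084, -0.056, 0.135]]
```

View pics/w12.png

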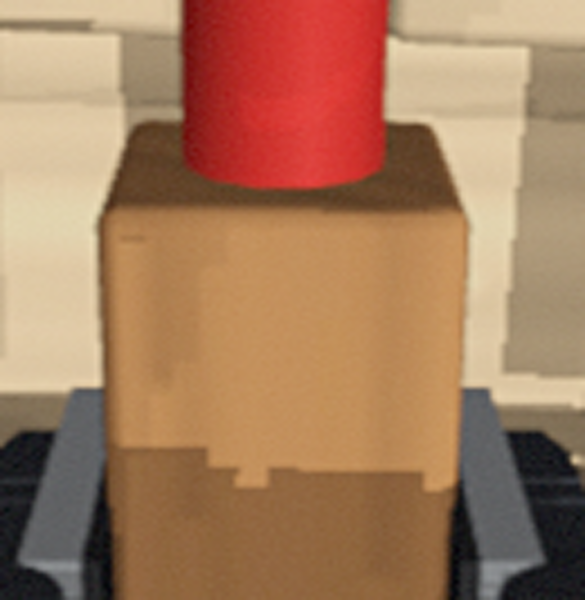

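play_rows(
  dp=[
    [0,5.4,0],
    [0,0,10],
    [0,0,14],
    [0,0,14],
    [0,0,12],
    [0,0,6],
    [0,0,0],
    [0,0,0],
  ],
  delta_rot=[
    [0,0,0.024],
    [0,0,0],
    [0,0,0],
    [0,0,0],
    [0,0,0],
    [0,0,0],
    [0,0,0],
    [0,0,0],
  ],
  grip=[20,20,20,20,20,20,20,20],
)

```text
t: 14.27
position: [0.4604, -0.0419, 0.052]
tcp_rot: [[-0.002, -1.0, -0.001], [-1.0, 0.002, 0.0], [-0.0, 0.001, -1.0]]
wrist_force: [-0.6, -0.2, 0.4]
finger_gap: 0.0287
```

```bash
python3 -c "
from h import *
go((.4607,-.042,.032),-90)
W=vision.read_camera('wrist');cv2.imwrite('pics/w13.png',W['img'][:,:,::-1])
"
```

```text
t 14.27 p [ 0.4604 -0.0419  0.052 ] x [-0.002 -1.    -0.   ] J [ -5.2  12.4 -35.7  42.   -0.  174.9] gap 0.0287 F [-0.6 -0.2  0.4]
  dp total [ 0.1 -0.3 20. ] per8 [ 0.01 -0.04  2.5 ]
  yaw -90.12 tilt x,y comps of z [-0.001   0.0001]
  rz total -0.0022
```

View pics/w13.png

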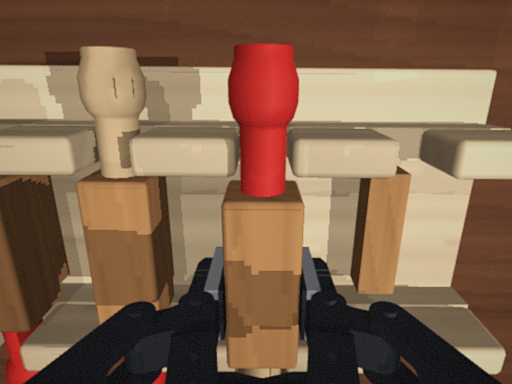

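play_rows(
  dp=[
    [0,0,8],
    [0,0,8],
    [0,0,4.5],
    [0,0,0],
    [0,0,0],
    [0,0,0],
  ],
  delta_rot=[
    [0,0,0],
    [0,0,0],
    [0,0,0],
    [0,0,0],
    [0,0,0],
    [0,0,0],
  ],
  grip=[20,20,20,20,20,20],
)

```text
t: 14.82
position: [0.4609, -0.042, 0.0318]
tcp_rot: [[-0.002, -1.0, -0.0], [-1.0, 0.002, 0.0], [-0.0, 0.0, -1.0]]
wrist_force: [-0.1, 0.7, -2.1]
finger_gap: 0.0291
```

play_rows(
  dp=[
    [0,0,0],
    [0,0,0],
    [0,0,0],
    [0,0,0],
    [0,0,0],
  ],
  delta_rot=[
    [0,0,0],
    [0,0,0],
    [0,0,0],
    [0,0,0],
    [0,0,0],
  ],
  grip=[50,50,50,50,50],
)

```text
t: 15.23
position: [0.4611, -0.042, 0.032]
tcp_rot: [[-0.002, -1.0, 0.0], [-1.0, 0.002, -0.0], [0.0, -0.0, -1.0]]
wrist_force: [-0.5, -0.5, -0.9]
finger_gap: 0.0498
```

play_rows(
  dp=[
    [0,0,-10],
    [0,0,-15],
    [0,0,-20],
    [0,0,-20],
    [0,0,-20],
    [0,0,-20],
    [0,0,0],
    [0,0,0],
  ],
  delta_rot=[
    [0,0,0],
    [0,0,0],
    [0,0,0],
    [0,0,0],
    [0,0,0],
    [0,0,0],
    [0,0,0],
    [0,0,0],
  ],
  grip=[50,50,50,50,50,50,50,50],
)

```text
t: 15.9
position: [0.4621, -0.0421, 0.1384]
tcp_rot: [[-0.002, -1.0, 0.003], [-1.0, 0.002, -0.0], [0.0, -0.003, -1.0]]
wrist_force: [0.2, -0.8, -0.8]
finger_gap: 0.0501
```

```bash
python3 -c "
from h import *
go((.468,.0217,.13),90)
W=vision.read_camera('wrist');cv2.imwrite('pics/w14.png',W['img'][:,:,::-1])
"
```

```text
t 15.9 p [ 0.4621 -0.0421  0.1384] x [-0.002 -1.     0.   ] J [ -5.2   6.8 -29.4  53.6   0.  174.9] gap 0.0501 F [ 0.2 -0.8 -0.8]
  dp total [-63.8  -5.7   8.4] per8 [-7.97 -0.72  1.05]
  yaw -90.13 tilt x,y comps of z [ 0.0033 -0.0003]
  rz total 3.1394
```

View pics/w14.png

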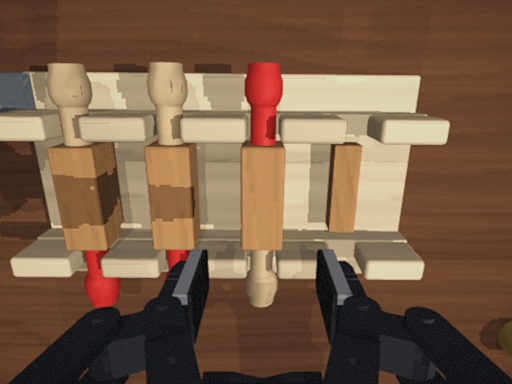

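play_rows(
  dp=[
    [0,0,0],
    [0,0,0],
    [0,0,0],
    [0,0,0],
    [0,0,0],
    [0,0,0],
    [0,0,0],
    [0,0,0],
  ],
  delta_rot=[
    [0,0,-0.121],
    [0,0,-0.121],
    [0,0,-0.121],
    [0,0,-0.121],
    [0,0,-0.121],
    [0,0,-0.121],
    [0,0,-0.121],
    [0,0,-0.121],
  ],
  grip=[50,50,50,50,50,50,50,50],
)

```text
t: 16.62
position: [0.4597, -0.0419, 0.1355]
tcp_rot: [[0.826, -0.564, -0.003], [-0.564, -0.826, 0.0], [-0.002, 0.001, -1.0]]
wrist_force: [0.5, -0.1, 0.5]
finger_gap: 0.0503
```

play_rows(
  dp=[
    [0,0,0],
    [0,0,0],
    [0,0,0],
    [0,0,0],
    [0,0,0],
    [0,0,0],
    [0,0,0],
    [0,0,0],
  ],
  delta_rot=[
    [0,0,-0.121],
    [0,0,-0.121],
    [0,0,-0.121],
    [0,0,-0.121],
    [0,0,-0.121],
    [0,0,-0.121],
    [0,0,-0.121],
    [0,0,-0.121],
  ],
  grip=[50,50,50,50,50,50,50,50],
)

```text
t: 17.28
position: [0.4597, -0.0419, 0.1355]
tcp_rot: [[0.933, 0.361, -0.003], [0.361, -0.933, 0.0], [-0.002, -0.001, -1.0]]
wrist_force: [0.2, 0.2, -0.2]
finger_gap: 0.05
```

play_rows(
  dp=[
    [0,0,0],
    [0,0,0],
    [0,0,0],
    [0,0,0],
    [0,0,0],
    [0,0,0],
    [0,0,0],
    [0,0,0],
  ],
  delta_rot=[
    [0,0,-0.121],
    [0,0,-0.121],
    [0,0,-0.121],
    [0,0,-0.121],
    [0,0,-0.121],
    [0,0,-0.121],
    [0,0,-0.121],
    [0,0,-0.121],
  ],
  grip=[50,50,50,50,50,50,50,50],
)

```text
t: 17.95
position: [0.4598, -0.0419, 0.1355]
tcp_rot: [[0.232, 0.973, -0.003], [0.973, -0.232, 0.0], [-0.0, -0.002, -1.0]]
wrist_force: [-0.9, -0.4, -2.1]
finger_gap: 0.0497
```

play_rows(
  dp=[
    [0,0,0],
    [0,0,0],
    [0,0,0],
    [16,0,0],
    [16,0,0],
    [16,0,0],
    [16,0,0],
    [0,0,0],
  ],
  delta_rot=[
    [0,0,-0.121],
    [0,0,-0.121],
    [0,0,0],
    [0,0,0],
    [0,0,0],
    [0,0,0],
    [0,0,0],
    [0,0,0],
  ],
  grip=[50,50,50,50,50,50,50,50],
)

```text
t: 18.62
position: [0.46, 0.0239, 0.136]
tcp_rot: [[-0.001, 1.0, -0.002], [1.0, 0.001, 0.001], [0.001, -0.002, -1.0]]
wrist_force: [-0.1, -0.8, 0.5]
finger_gap: 0.0498
```

```bash
python3 -c "
from h import *
go((.4645,.022,.03),90)
W=vision.read_camera('wrist');cv2.imwrite('pics/w15.png',W['img'][:,:,::-1])
"
```

```text
t 18.62 p [0.46   0.0239 0.136 ] x [-0.001  1.     0.001] J [  2.9   6.8 -29.7  53.5   0.1   2.9] gap 0.0498 F [-0.1 -0.8  0.5]
  dp total [ -2.    4.7 106. ] per8 [-0.25  0.58 13.25]
  yaw 90.06 tilt x,y comps of z [-0.0016  0.001 ]
  rz total 0.0011
```

View pics/w15.png

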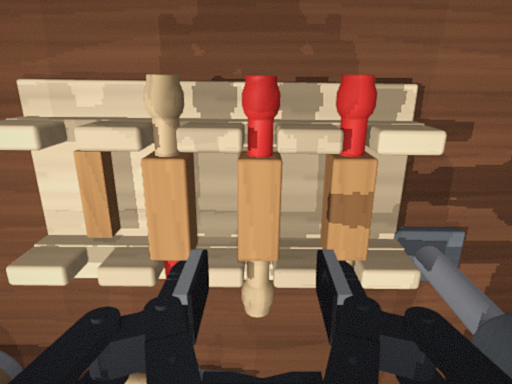

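play_rows(
  dp=[
    [-0.5,4,18],
    [0,0,18],
    [0,0,18],
    [0,0,18],
    [0,0,18],
    [0,0,14.5],
    [0,0,0],
    [0,0,0],
  ],
  delta_rot=[
    [0,0,0],
    [0,0,0],
    [0,0,0],
    [0,0,0],
    [0,0,0],
    [0,0,0],
    [0,0,0],
    [0,0,0],
  ],
  grip=[50,50,50,50,50,50,50,50],
)

```text
t: 19.33
position: [0.4635, 0.0208, 0.0316]
tcp_rot: [[-0.0, 1.0, -0.003], [1.0, 0.0, -0.0], [-0.0, -0.003, -1.0]]
wrist_force: [-0.4, -0.3, 0.9]
finger_gap: 0.0502
```

play_rows(
  dp=[
    [0,0,0],
    [0,0,0],
    [0,0,0],
    [0,0,0],
    [0,0,0],
    [0,0,0],
  ],
  delta_rot=[
    [0,0,0],
    [0,0,0],
    [0,0,0],
    [0,0,0],
    [0,0,0],
    [0,0,0],
  ],
  grip=[20,20,20,20,20,20],
)

```text
t: 19.83
position: [0.4659, 0.0214, 0.0335]
tcp_rot: [[-0.002, 1.0, 0.002], [1.0, 0.002, -0.0], [-0.0, 0.002, -1.0]]
wrist_force: [-1.8, -1.3, 6.8]
finger_gap: 0.0284
```

```bash
python3 -c "
from h import *
st()
W=vision.read_camera('wrist');cv2.imwrite('pics/w16.png',W['img'][:,:,::-1])
"
```

```text
t 19.83 p [0.4659 0.0214 0.0335] x [-0.002  1.    -0.   ] J [  2.6  14.1 -36.5  39.3  -0.    2.5] gap 0.0284 F [-1.8 -1.3  6.8]
```

View pics/w16.png

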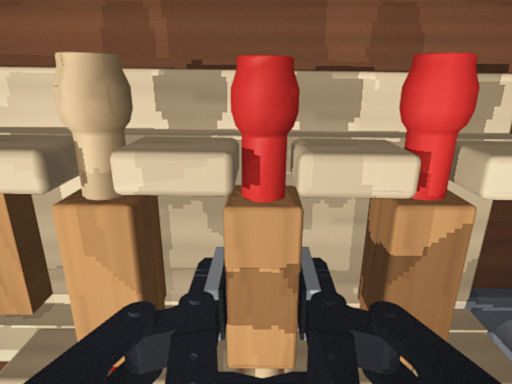

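play_rows(
  dp=[
    [0,0,-8],
    [0,0,-12],
    [0,0,-15],
    [0,0,-15],
    [0,0,-15],
    [0,0,-12],
    [0,0,0],
    [0,0,0],
  ],
  delta_rot=[
    [0,0,0],
    [0,0,0],
    [0,0,0],
    [0,0,0],
    [0,0,0],
    [0,0,0],
    [0,0,0],
    [0,0,0],
  ],
  grip=[20,20,20,20,20,20,20,20],
)

```text
t: 20.55
position: [0.4654, 0.0216, 0.1101]
tcp_rot: [[-0.002, 1.0, 0.002], [1.0, 0.002, 0.0], [0.0, 0.002, -1.0]]
wrist_force: [-0.1, -0.3, -1.7]
finger_gap: 0.0287
```

play_rows(
  dp=[
    [0,0,0],
    [0,0,0],
    [0,0,0],
    [0,0,0],
    [0,0,0],
    [0,0,0],
    [0,0,0],
    [0,0,0],
  ],
  delta_rot=[
    [0,0,-0.121],
    [0,0,-0.121],
    [0,0,-0.121],
    [0,0,-0.121],
    [0,0,-0.121],
    [0,0,-0.121],
    [0,0,-0.121],
    [0,0,-0.121],
  ],
  grip=[20,20,20,20,20,20,20,20],
)

```text
t: 21.22
position: [0.4638, 0.0215, 0.1082]
tcp_rot: [[-0.828, 0.56, -0.002], [0.56, 0.828, -0.0], [0.002, -0.001, -1.0]]
wrist_force: [0.0, 0.1, -0.1]
finger_gap: 0.0289
```

play_rows(
  dp=[
    [0,0,0],
    [0,0,0],
    [0,0,0],
    [0,0,0],
    [0,0,0],
    [0,0,0],
    [0,0,0],
    [0,0,0],
  ],
  delta_rot=[
    [0,0,-0.121],
    [0,0,-0.121],
    [0,0,-0.121],
    [0,0,-0.121],
    [0,0,-0.121],
    [0,0,-0.121],
    [0,0,-0.121],
    [0,0,-0.121],
  ],
  grip=[20,20,20,20,20,20,20,20],
)

```text
t: 21.88
position: [0.4638, 0.0215, 0.1082]
tcp_rot: [[-0.931, -0.365, -0.002], [-0.365, 0.931, -0.0], [0.002, 0.001, -1.0]]
wrist_force: [0.4, -0.8, -1.6]
finger_gap: 0.0288
```

play_rows(
  dp=[
    [0,0,0],
    [0,0,0],
    [0,0,0],
    [0,0,0],
    [0,0,0],
    [0,0,0],
    [0,0,0],
    [0,0,0],
  ],
  delta_rot=[
    [0,0,-0.121],
    [0,0,-0.121],
    [0,0,-0.121],
    [0,0,-0.121],
    [0,0,-0.121],
    [0,0,-0.121],
    [0,0,-0.121],
    [0,0,-0.121],
  ],
  grip=[20,20,20,20,20,20,20,20],
)

```text
t: 22.55
position: [0.4638, 0.0215, 0.1082]
tcp_rot: [[-0.227, -0.974, -0.002], [-0.974, 0.227, -0.0], [0.001, 0.002, -1.0]]
wrist_force: [0.2, 0.4, -0.7]
finger_gap: 0.0289
```

play_rows(
  dp=[
    [0,0,0],
    [0,0,0],
    [0,0,0],
    [0,0,0],
    [0,0,0],
    [0,0,0],
  ],
  delta_rot=[
    [0,0,-0.119],
    [0,0,-0.119],
    [0,0,0],
    [0,0,0],
    [0,0,0],
    [0,0,0],
  ],
  grip=[20,20,20,20,20,20],
)

```text
t: 23.05
position: [0.4645, 0.0215, 0.109]
tcp_rot: [[0.001, -1.0, -0.001], [-1.0, -0.001, -0.0], [-0.0, 0.001, -1.0]]
wrist_force: [-0.4, -0.5, -1.1]
finger_gap: 0.0288
```

```bash
python3 -c "
from h import *
go((.463,.0216,.055),-90)
W=vision.read_camera('wrist');cv2.imwrite('pics/w17.png',W['img'][:,:,::-1])
"
```

```text
t 23.05 p [0.4645 0.0215 0.109 ] x [ 0.001 -1.    -0.   ] J [   2.7    8.8  -31.4   49.9    0.  -177.4] gap 0.0288 F [-0.4 -0.5 -1.1]
  dp total [-0.1  1.4 54. ] per8 [-0.01  0.18  6.75]
  yaw -89.97 tilt x,y comps of z [-0.0006 -0.    ]
  rz total 0.0006
```

View pics/w17.png

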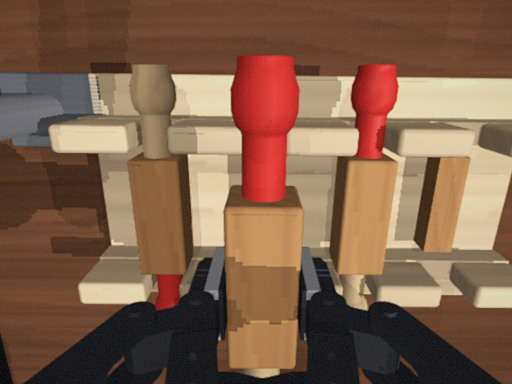

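play_rows(
  dp=[
    [0,1.5,0],
    [0,0,10],
    [0,0,14],
    [0,0,14],
    [0,0,12],
    [0,0,4],
    [0,0,0],
    [0,0,0],
  ],
  delta_rot=[
    [0,0,0],
    [0,0,0],
    [0,0,0],
    [0,0,0],
    [0,0,0],
    [0,0,0],
    [0,0,0],
    [0,0,0],
  ],
  grip=[20,20,20,20,20,20,20,20],
)

```text
t: 23.77
position: [0.4631, 0.0215, 0.0552]
tcp_rot: [[0.002, -1.0, -0.001], [-1.0, -0.002, -0.0], [0.0, 0.001, -1.0]]
wrist_force: [0.9, 0.3, 0.1]
finger_gap: 0.0283
```

```bash
python3 -c "
from h import *
go((.463,.0216,.0345),-90)
W=vision.read_camera('wrist');cv2.imwrite('pics/w18.png',W['img'][:,:,::-1])
"
```

```text
t 23.77 p [0.4631 0.0215 0.0552] x [ 0.002 -1.     0.   ] J [   2.7   12.2  -35.4   42.4   -0.  -177.5] gap 0.0283 F [0.9 0.3 0.1]
  dp total [-0.1  0.1 20.7] per8 [-0.01  0.01  2.58]
  yaw -89.86 tilt x,y comps of z [-0.0006 -0.    ]
  rz total 0.0024
```

View pics/w18.png

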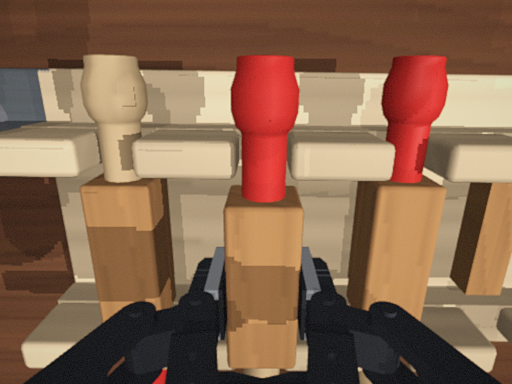

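play_rows(
  dp=[
    [0,0,8],
    [0,0,8],
    [0,0,5],
    [0,0,0],
    [0,0,0],
    [0,0,0],
  ],
  delta_rot=[
    [0,0,0],
    [0,0,0],
    [0,0,0],
    [0,0,0],
    [0,0,0],
    [0,0,0],
  ],
  grip=[20,20,20,20,20,20],
)

```text
t: 24.32
position: [0.463, 0.0215, 0.0339]
tcp_rot: [[0.003, -1.0, -0.0], [-1.0, -0.003, -0.0], [0.0, 0.0, -1.0]]
wrist_force: [-0.5, -1.1, -0.5]
finger_gap: 0.0284
```

play_rows(
  dp=[
    [0,0,0],
    [0,0,0],
    [0,0,0],
    [0,0,0],
    [0,0,0],
  ],
  delta_rot=[
    [0,0,0],
    [0,0,0],
    [0,0,0],
    [0,0,0],
    [0,0,0],
  ],
  grip=[50,50,50,50,50],
)

```text
t: 24.73
position: [0.4633, 0.0215, 0.0344]
tcp_rot: [[0.003, -1.0, 0.0], [-1.0, -0.003, -0.0], [0.0, -0.0, -1.0]]
wrist_force: [0.2, -0.2, -0.0]
finger_gap: 0.05
```

play_rows(
  dp=[
    [0,0,-10],
    [0,0,-15],
    [0,0,-20],
    [0,0,-20],
    [0,0,-20],
    [0,0,-16],
    [0,0,0],
    [0,0,0],
  ],
  delta_rot=[
    [0,0,0],
    [0,0,0],
    [0,0,0],
    [0,0,0],
    [0,0,0],
    [0,0,0],
    [0,0,0],
    [0,0,0],
  ],
  grip=[50,50,50,50,50,50,50,50],
)

```text
t: 25.4
position: [0.4642, 0.0216, 0.1367]
tcp_rot: [[0.003, -1.0, 0.003], [-1.0, -0.003, 0.0], [-0.0, -0.003, -1.0]]
wrist_force: [-0.6, 0.5, -0.5]
finger_gap: 0.0497
```

play_rows(
  dp=[
    [-16,0,0],
    [-16,0,0],
    [-16,0,0],
    [-16,0,0],
    [0,0,0],
    [0,0,0],
  ],
  delta_rot=[
    [0,0,0],
    [0,0,0],
    [0,0,0],
    [0,0,0],
    [0,0,0],
    [0,0,0],
  ],
  grip=[50,50,50,50,50,50],
)

```text
t: 25.9
position: [0.4623, 0.0857, 0.1344]
tcp_rot: [[0.004, -1.0, -0.002], [-1.0, -0.004, -0.001], [0.001, 0.002, -1.0]]
wrist_force: [-0.4, 0.2, 0.0]
finger_gap: 0.0497
```

```bash
python3 -c "
from h import *
go((.4645,.0855,.032),-90)
W=vision.read_camera('wrist');cv2.imwrite('pics/w19.png',W['img'][:,:,::-1])
"
```

```text
t 25.9 p [0.4623 0.0857 0.1344] x [ 0.004 -1.     0.001] J [  10.5    7.9  -28.7   53.5   -0.  -169.7] gap 0.0497 F [-0.4  0.2  0. ]
  dp total [ 1.000e-01 -2.400e+00  1.024e+02] per8 [ 0.02 -0.3  12.8 ]
  yaw -89.76 tilt x,y comps of z [-0.0016 -0.0007]
  rz total 0.0042
```

View pics/w19.png

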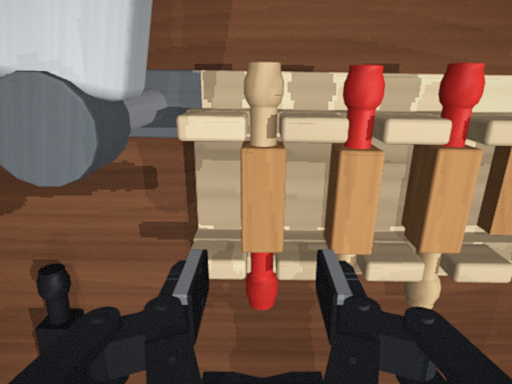

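play_rows(
  dp=[
    [0,-1.5,18],
    [0,0,18],
    [0,0,18],
    [0,0,18],
    [0,0,18],
    [0,0,12],
    [0,0,0],
    [0,0,0],
  ],
  delta_rot=[
    [0,0,0.004],
    [0,0,0],
    [0,0,0],
    [0,0,0],
    [0,0,0],
    [0,0,0],
    [0,0,0],
    [0,0,0],
  ],
  grip=[50,50,50,50,50,50,50,50],
)

```text
t: 26.62
position: [0.4636, 0.0846, 0.0327]
tcp_rot: [[-0.002, -1.0, -0.002], [-1.0, 0.002, -0.001], [0.001, 0.002, -1.0]]
wrist_force: [0.3, -0.4, 0.6]
finger_gap: 0.05
```

play_rows(
  dp=[
    [0,0,0],
    [0,0,0],
    [0,0,0],
    [0,0,0],
    [0,0,0],
    [0,0,0],
  ],
  delta_rot=[
    [0,0,0],
    [0,0,0],
    [0,0,0],
    [0,0,0],
    [0,0,0],
    [0,0,0],
  ],
  grip=[20,20,20,20,20,20],
)

```text
t: 27.12
position: [0.4656, 0.0855, 0.0345]
tcp_rot: [[-0.002, -1.0, 0.002], [-1.0, 0.002, -0.0], [0.0, -0.002, -1.0]]
wrist_force: [-0.5, -1.2, 6.7]
finger_gap: 0.0287
```

```bash
python3 -c "
from h import *
st()
W=vision.read_camera('wrist');cv2.imwrite('pics/w20.png',W['img'][:,:,::-1])
"
```

```text
t 27.12 p [0.4656 0.0855 0.0345] x [-0.002 -1.     0.   ] J [  10.4   14.6  -35.5   39.7   -0.  -169.5] gap 0.0287 F [-0.5 -1.2  6.7]
```

View pics/w20.png

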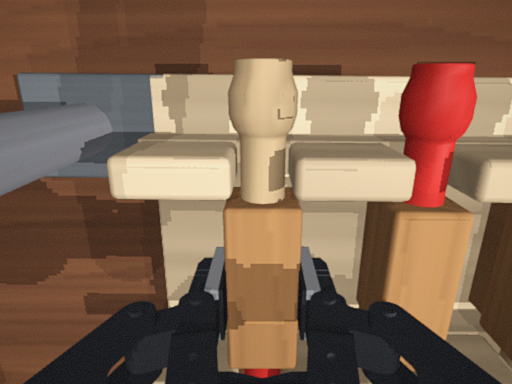

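play_rows(
  dp=[
    [0,0,-8],
    [0,0,-12],
    [0,0,-15],
    [0,0,-15],
    [0,0,-15],
    [0,0,-12],
    [0,0,0],
    [0,0,0],
  ],
  delta_rot=[
    [0,0,0],
    [0,0,0],
    [0,0,0],
    [0,0,0],
    [0,0,0],
    [0,0,0],
    [0,0,0],
    [0,0,0],
  ],
  grip=[20,20,20,20,20,20,20,20],
)

```text
t: 27.83
position: [0.4652, 0.0857, 0.1111]
tcp_rot: [[-0.001, -1.0, 0.002], [-1.0, 0.001, 0.0], [-0.0, -0.002, -1.0]]
wrist_force: [-0.4, -0.7, -1.3]
finger_gap: 0.0286
```

play_rows(
  dp=[
    [12,0,0],
    [16,0,0],
    [16,0,0],
    [16,0,0],
    [0,0,0],
    [0,0,0],
  ],
  delta_rot=[
    [0,0,0],
    [0,0,0],
    [0,0,0],
    [0,0,0],
    [0,0,0],
    [0,0,0],
  ],
  grip=[20,20,20,20,20,20],
)

```text
t: 28.33
position: [0.4637, 0.0251, 0.1094]
tcp_rot: [[-0.003, -1.0, -0.002], [-1.0, 0.003, 0.0], [-0.0, 0.002, -1.0]]
wrist_force: [-0.0, 1.0, -0.9]
finger_gap: 0.0285
```

play_rows(
  dp=[
    [0,0,0],
    [0,0,0],
    [0,0,0],
    [0,0,0],
    [0,0,0],
    [0,0,0],
    [0,0,0],
    [0,0,0],
  ],
  delta_rot=[
    [0,0,0.121],
    [0,0,0.121],
    [0,0,0.121],
    [0,0,0.121],
    [0,0,0.121],
    [0,0,0.121],
    [0,0,0.121],
    [0,0,0.121],
  ],
  grip=[20,20,20,20,20,20,20,20],
)

```text
t: 29.0
position: [0.4641, 0.0264, 0.1097]
tcp_rot: [[-0.827, -0.562, -0.001], [-0.562, 0.827, 0.0], [0.001, 0.001, -1.0]]
wrist_force: [-0.2, -0.1, -1.1]
finger_gap: 0.0285
```

play_rows(
  dp=[
    [0,0,0],
    [0,0,0],
    [0,0,0],
    [0,0,0],
    [0,0,0],
    [0,0,0],
    [0,0,0],
    [0,0,0],
  ],
  delta_rot=[
    [0,0,0.121],
    [0,0,0.121],
    [0,0,0.121],
    [0,0,0.121],
    [0,0,0.121],
    [0,0,0.121],
    [0,0,0.121],
    [0,0,0.121],
  ],
  grip=[20,20,20,20,20,20,20,20],
)

```text
t: 29.67
position: [0.4641, 0.0265, 0.1098]
tcp_rot: [[-0.932, 0.363, -0.001], [0.363, 0.932, 0.0], [0.001, 0.0, -1.0]]
wrist_force: [-0.4, -0.3, -1.3]
finger_gap: 0.0288
```

play_rows(
  dp=[
    [0,0,0],
    [0,0,0],
    [0,0,0],
    [0,0,0],
    [0,0,0],
    [0,0,0],
    [0,0,0],
    [0,0,0],
  ],
  delta_rot=[
    [0,0,0.121],
    [0,0,0.121],
    [0,0,0.121],
    [0,0,0.121],
    [0,0,0.121],
    [0,0,0.121],
    [0,0,0.121],
    [0,0,0.121],
  ],
  grip=[20,20,20,20,20,20,20,20],
)

```text
t: 30.33
position: [0.4641, 0.0265, 0.1098]
tcp_rot: [[-0.229, 0.973, -0.001], [0.973, 0.229, 0.0], [0.001, -0.001, -1.0]]
wrist_force: [0.5, 1.1, -1.2]
finger_gap: 0.0285
```

play_rows(
  dp=[
    [0,0,0],
    [0,0,0],
    [0,0,0],
    [0,0,0],
    [0,0,0],
    [0,0,0],
  ],
  delta_rot=[
    [0,0,0.119],
    [0,0,0.119],
    [0,0,0],
    [0,0,0],
    [0,0,0],
    [0,0,0],
  ],
  grip=[20,20,20,20,20,20],
)

```text
t: 30.83
position: [0.4644, 0.0258, 0.1102]
tcp_rot: [[-0.001, 1.0, -0.0], [1.0, 0.001, 0.0], [0.0, -0.0, -1.0]]
wrist_force: [-1.1, -0.6, -1.2]
finger_gap: 0.029
```

```bash
python3 -c "
from h import *
go((.4645,.0855,.055),90)
W=vision.read_camera('wrist');cv2.imwrite('pics/w21.png',W['img'][:,:,::-1])
"
```

```text
t 30.83 p [0.4644 0.0258 0.1102] x [-0.001  1.     0.   ] J [  3.2   8.7 -31.3  50.    0.    3.1] gap 0.029 F [-1.1 -0.6 -1.2]
  dp total [59.7  0.1 55.2] per8 [7.46 0.02 6.9 ]
  yaw 90.03 tilt x,y comps of z [-0.0002  0.0001]
  rz total 0.0005
```

View pics/w21.png

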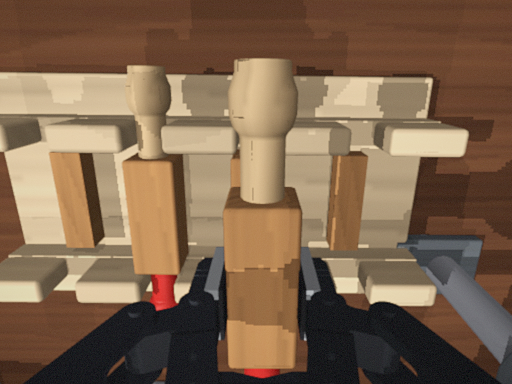

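play_rows(
  dp=[
    [12,0,0],
    [16,0,0],
    [16,0,0],
    [15.7,0,0],
    [0,0,0],
    [0,0,0],
  ],
  delta_rot=[
    [0,0,0],
    [0,0,0],
    [0,0,0],
    [0,0,0],
    [0,0,0],
    [0,0,0],
  ],
  grip=[20,20,20,20,20,20],
)

```text
t: 31.38
position: [0.4646, 0.0856, 0.1103]
tcp_rot: [[-0.001, 1.0, 0.0], [1.0, 0.001, -0.0], [-0.0, 0.0, -1.0]]
wrist_force: [-0.6, -0.1, -1.6]
finger_gap: 0.0288
```

play_rows(
  dp=[
    [0,0,6],
    [0,0,10],
    [0,0,12],
    [0,0,12],
    [0,0,10],
    [0,0,4],
    [0,0,0],
    [0,0,0],
  ],
  delta_rot=[
    [0,0,0],
    [0,0,0],
    [0,0,0],
    [0,0,0],
    [0,0,0],
    [0,0,0],
    [0,0,0],
    [0,0,0],
  ],
  grip=[20,20,20,20,20,20,20,20],
)

```text
t: 32.05
position: [0.4644, 0.0849, 0.056]
tcp_rot: [[0.002, 1.0, -0.001], [1.0, -0.002, -0.0], [-0.0, -0.001, -1.0]]
wrist_force: [-0.0, -0.6, -1.9]
finger_gap: 0.0287
```

```bash
python3 -c "
from h import *
go((.4645,.0856,.0355),90)
W=vision.read_camera('wrist');cv2.imwrite('pics/w22.png',W['img'][:,:,::-1])
"
```

```text
t 32.05 p [0.4644 0.0849 0.056 ] x [ 0.002  1.    -0.   ] J [ 10.4  13.  -34.2  42.8  -0.   10.5] gap 0.0287 F [-0.  -0.6 -1.9]
  dp total [ 0.7  0.1 20.5] per8 [0.08 0.02 2.57]
  yaw 89.88 tilt x,y comps of z [-0.0007 -0.0002]
  rz total -0.0022
```

View pics/w22.png

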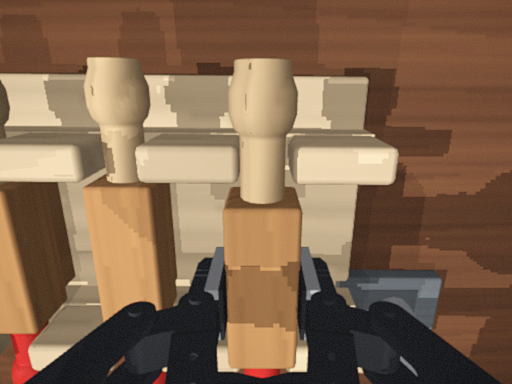

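play_rows(
  dp=[
    [0.6,0,8],
    [0,0,8],
    [0,0,4.5],
    [0,0,0],
    [0,0,0],
    [0,0,0],
  ],
  delta_rot=[
    [0,0,0],
    [0,0,0],
    [0,0,0],
    [0,0,0],
    [0,0,0],
    [0,0,0],
  ],
  grip=[20,20,20,20,20,20],
)

```text
t: 32.6
position: [0.4644, 0.0858, 0.0357]
tcp_rot: [[0.002, 1.0, -0.0], [1.0, -0.002, -0.0], [-0.0, -0.0, -1.0]]
wrist_force: [0.6, 0.5, -1.5]
finger_gap: 0.0289
```

play_rows(
  dp=[
    [0,0,0],
    [0,0,0],
    [0,0,0],
    [0,0,0],
    [0,0,0],
  ],
  delta_rot=[
    [0,0,0],
    [0,0,0],
    [0,0,0],
    [0,0,0],
    [0,0,0],
  ],
  grip=[50,50,50,50,50],
)

```text
t: 33.02
position: [0.4647, 0.0859, 0.0359]
tcp_rot: [[0.002, 1.0, 0.0], [1.0, -0.002, 0.0], [0.0, 0.0, -1.0]]
wrist_force: [-0.1, 0.9, -0.3]
finger_gap: 0.05
```

play_rows(
  dp=[
    [0,0,-10],
    [0,0,-15],
    [0,0,-30],
    [0,0,-40],
    [0,0,-40],
    [0,0,-40],
    [0,0,-25],
    [0,0,0],
  ],
  delta_rot=[
    [0,0,0],
    [0,0,0],
    [0,0,0],
    [0,0,0],
    [0,0,0],
    [0,0,0],
    [0,0,0],
    [0,0,0],
  ],
  grip=[50,50,50,50,50,50,50,50],
)

```text
t: 33.68
position: [0.4679, 0.0864, 0.2427]
tcp_rot: [[0.002, 1.0, 0.01], [1.0, -0.002, 0.002], [0.002, 0.01, -1.0]]
wrist_force: [0.5, 0.2, 0.5]
finger_gap: 0.0498
```

```bash
python3 -c "
from h import *
st()
S=vision.read_camera('scene');T=vision.read_camera('top');W=vision.read_camera('wrist')
cv2.imwrite('pics/w23.png',W['img'][:,:,::-1])
cv2.imwrite('pics/s23.png',cv2.resize(S['img'][100:350,80:400,::-1],None,fx=2.4,fy=2.4,interpolation=cv2.INTER_CUBIC))
x0,y0=330,150
cv2.imwrite('pics/t23.png',cv2.resize(T['img'][y0:y0+100,x0:x0+100,::-1],None,fx=6,fy=6,interpolation=cv2.INTER_CUBIC))
for P in(S,T):
  for q in('spindleE_mid','spindleE_red'):
    for r in nets.pinpoint(q,P)[:4]:
      print(q,round(r['p'],2),np.round(r['point'],1),atz(P,r['point'],.015).round(4))
"
```

```text
t 33.68 p [0.4679 0.0864 0.2427] x [0.002 1.    0.002] J [ 10.5   3.8 -18.6  67.1   0.   10.6] gap 0.0498 F [0.5 0.2 0.5]
spindleE_mid 0.17 [201.1 253.8] [0.5266 0.0274 0.015 ]
```

View pics/s23.png

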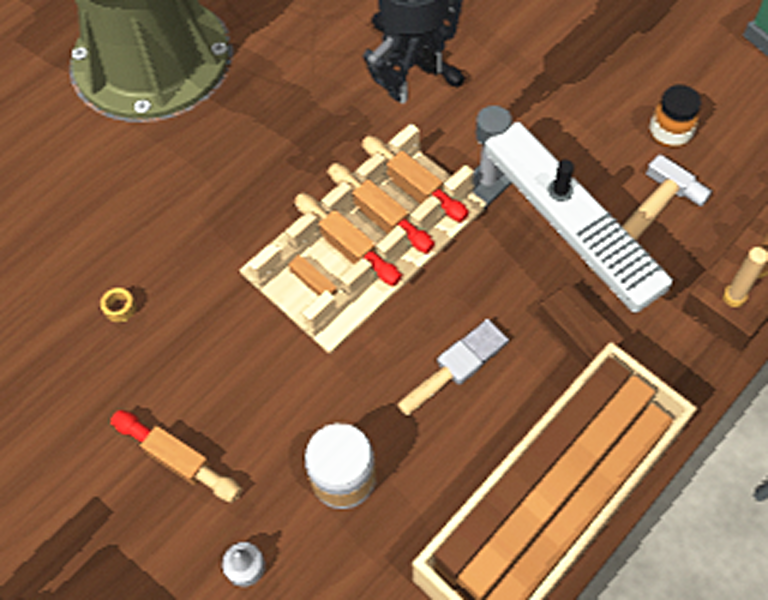

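View pics/t23.png

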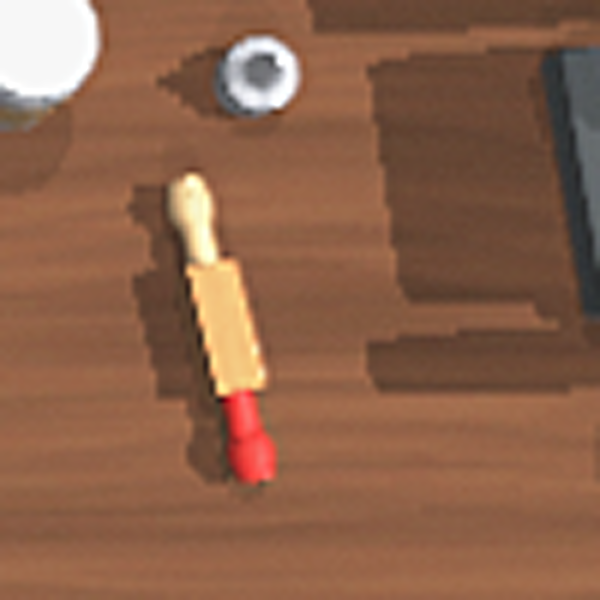

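View pics/w23.png

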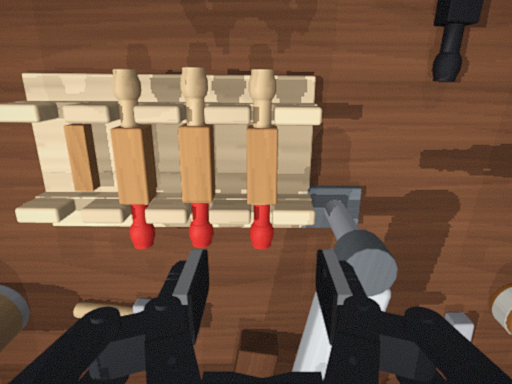

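```bash
python3 -c "
from h import *
T=vision.read_camera('top')
f=lambda x,y,z:atz(T,(150+y/6-.4,330+x/6-.4),z)
c=f(228,327,.03);a=f(190,205,.02);b=f(250,455,.02);print(c,a,b)
d=b-a;print('red dir deg',np.degrees(np.arctan2(d[1],d[0])),np.linalg.norm(d))
go((c[0],c[1],.2),0)
"
```

```text
[ 0.50855018 -0.38057313  0.03      ] [ 0.58232488 -0.364761    0.02      ] [ 0.43442268 -0.39286273  0.02      ]
red dir deg -169.2419156386182 0.15054822730297288
t 34.08 p [0.4637 0.0857 0.2345] x [ 0.002  1.    -0.   ] J [ 10.5   4.2 -19.2  66.8  -0.   10.6] gap 0.0501 F [-0.1  0.2  0.4]
  dp total [-466.1   45.8   34.6] per8 [-58.27   5.72   4.33]
  yaw 89.9 tilt x,y comps of z [-0.0025 -0.0005]
  rz total 1.569
```

play_rows(
  dp=[
    [-38.8,2,0],
    [-38.8,2,0],
    [-38.8,2,0],
    [-38.8,2,0],
    [-38.8,2,0],
    [-38.8,2,0],
    [-38.8,2,0],
    [-38.8,2,0],
  ],
  delta_rot=[
    [0,0,0],
    [0,0,0],
    [0,0,0],
    [0,0,0],
    [0,0,0],
    [0,0,0],
    [0,0,0],
    [0,0,0],
  ],
  grip=[60,60,60,60,60,60,60,60],
)

```text
t: 34.75
position: [0.4794, -0.2264, 0.235]
tcp_rot: [[0.002, 1.0, -0.001], [1.0, -0.002, 0.001], [0.001, -0.001, -1.0]]
wrist_force: [1.1, 0.8, -0.0]
finger_gap: 0.0602
```

play_rows(
  dp=[
    [-38,3,0],
    [-38,3,0],
    [-38,3,0],
    [-38,3,0],
    [0,0,0],
    [0,0,0],
    [0,0,0],
    [0,0,0],
  ],
  delta_rot=[
    [0,0,0],
    [0,0,0],
    [0,0,0],
    [0,0,0],
    [0,0,-0.095],
    [0,0,-0.095],
    [0,0,0],
    [0,0,0],
  ],
  grip=[60,60,60,60,60,60,60,60],
)

```text
t: 35.42
position: [0.4913, -0.3765, 0.2348]
tcp_rot: [[-0.184, 0.983, -0.001], [0.983, 0.184, 0.001], [0.001, -0.001, -1.0]]
wrist_force: [0.5, -0.6, 0.4]
finger_gap: 0.0599
```

```bash
python3 -c "
from h import *
go((.5085,-.3806,.2),100.8)
W=vision.read_camera('wrist');cv2.imwrite('pics/w24.png',W['img'][:,:,::-1])
"
```

```text
t 35.42 p [ 0.4913 -0.3765  0.2348] x [-0.184  0.983  0.001] J [-37.5  20.1   0.7  70.7   0.  -48.1] gap 0.0599 F [ 0.5 -0.6  0.4]
  dp total [-7.3 16.1 34.8] per8 [-0.91  2.02  4.35]
  yaw 100.62 tilt x,y comps of z [-0.0014  0.0011]
  rz total -0.0032
```

View pics/w24.png

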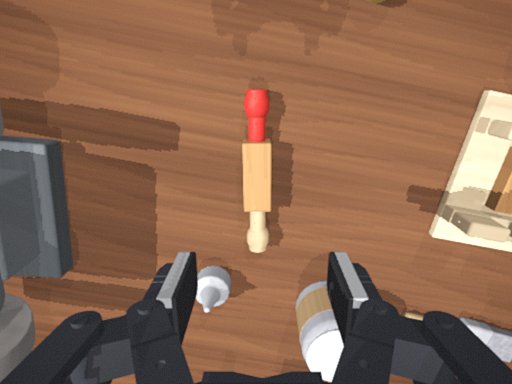

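```bash
python3 -c "
from h import *
W=vision.read_camera('wrist')
P=np.array([atz(W,q,.03) for q in((142,243),(142,270.5),(210.5,245),(210.5,272))]);print(P.round(4).tolist());c=P.mean(0);print(c)
d=P[:2].mean(0)-P[2:].mean(0);print(np.degrees(np.arctan2(d[1],d[0])),np.linalg.norm(d))
go((c[0],c[1],.12),100.8)
"
```

```text
[[0.4752, -0.399, 0.03], [0.47, -0.3713, 0.03], [0.5491, -0.3841, 0.03], [0.5436, -0.3551, 0.03]]
[ 0.5094627 -0.3773515  0.03     ]
-168.105495062587 0.07533928787418248
t 35.52 p [ 0.4917 -0.3761  0.2354] x [-0.186  0.983  0.001] J [-37.4  20.    0.7  70.7  -0.  -48.1] gap 0.0599 F [-0.1 -0.2 -0.2]
  dp total [ -4.6  17.3 115.4] per8 [-0.58  2.17 14.42]
  yaw 100.69 tilt x,y comps of z [-0.0006  0.0005]
  rz total -0.0019
```

play_rows(
  dp=[
    [-2.3,8.6,0],
    [-2.3,8.6,20],
    [0,0,35],
    [0,0,35],
    [0,0,35],
    [0,0,25],
    [0,0,0],
    [0,0,0],
  ],
  delta_rot=[
    [0,0,-0.01],
    [0,0,0],
    [0,0,0],
    [0,0,0],
    [0,0,0],
    [0,0,0],
    [0,0,0],
    [0,0,0],
  ],
  grip=[60,60,60,60,60,60,60,60],
)

```text
t: 36.18
position: [0.5092, -0.3767, 0.0849]
tcp_rot: [[-0.197, 0.98, -0.002], [0.98, 0.197, 0.002], [0.002, -0.002, -1.0]]
wrist_force: [0.7, 0.1, 0.3]
finger_gap: 0.0602
```

```bash
python3 -c "
from h import *
go((.5095,-.3774,.008),101.3)
W=vision.read_camera('wrist');cv2.imwrite('pics/w25.png',W['img'][:,:,::-1])
"
```

```text
t 36.18 p [ 0.5092 -0.3767  0.0849] x [-0.197  0.98   0.002] J [-36.5  26.8  -9.6  53.8   0.  -47.9] gap 0.0602 F [0.7 0.1 0.3]
  dp total [-0.9  0.3 76.9] per8 [-0.11  0.04  9.61]
  yaw 101.38 tilt x,y comps of z [-0.0022  0.0017]
  rz total 0.0014
```

View pics/w25.png

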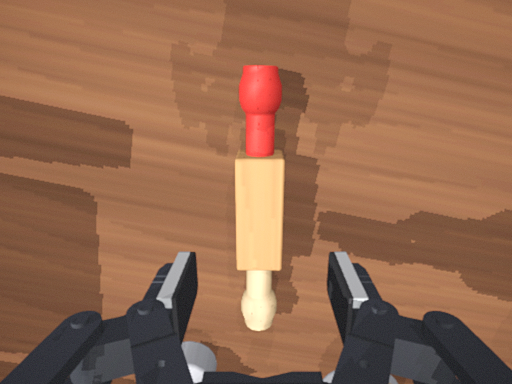

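play_rows(
  dp=[
    [-0.5,0,15],
    [0,0,18],
    [0,0,18],
    [0,0,15],
    [0,0,10],
    [0,0,0],
    [0,0,0],
  ],
  delta_rot=[
    [0,0,0],
    [0,0,0],
    [0,0,0],
    [0,0,0],
    [0,0,0],
    [0,0,0],
    [0,0,0],
  ],
  grip=[60,60,60,60,60,60,60],
)

```text
t: 36.82
position: [0.5106, -0.3789, 0.0112]
tcp_rot: [[-0.197, 0.98, 0.001], [0.98, 0.197, -0.001], [-0.001, 0.001, -1.0]]
wrist_force: [1.0, 0.0, 0.3]
finger_gap: 0.0598
```

play_rows(
  dp=[
    [0,0,0],
    [0,0,0],
    [0,0,0],
    [0,0,0],
    [0,0,0],
    [0,0,0],
  ],
  delta_rot=[
    [0,0,0],
    [0,0,0],
    [0,0,0],
    [0,0,0],
    [0,0,0],
    [0,0,0],
  ],
  grip=[20,20,20,20,20,20],
)

```text
t: 37.32
position: [0.5107, -0.3792, 0.0116]
tcp_rot: [[-0.197, 0.98, 0.002], [0.98, 0.197, -0.002], [-0.002, 0.002, -1.0]]
wrist_force: [-0.6, 0.6, 7.4]
finger_gap: 0.0283
```

```bash
python3 -c "
from h import *
st()
W=vision.read_camera('wrist');cv2.imwrite('pics/w26.png',W['img'][:,:,::-1])
"
```

```text
t 37.32 p [ 0.5107 -0.3792  0.0116] x [-0.197  0.98  -0.002] J [-36.6  30.9 -13.7  45.2  -0.  -47.9] gap 0.0283 F [-0.6  0.6  7.4]
```

View pics/w26.png

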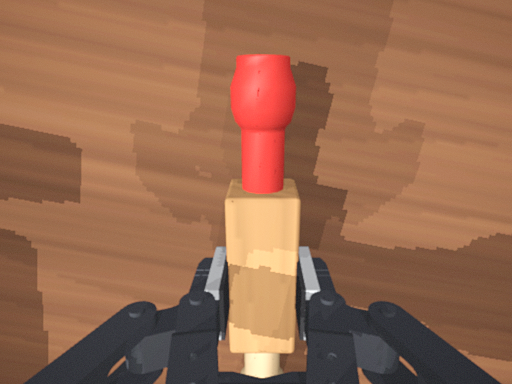

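play_rows(
  dp=[
    [0,0,-8],
    [0,0,-14],
    [0,0,-20],
    [0,0,-25],
    [0,0,-25],
    [0,0,-20],
    [0,0,0],
    [0,0,0],
  ],
  delta_rot=[
    [0,0,0],
    [0,0,0],
    [0,0,0],
    [0,0,0],
    [0,0,0],
    [0,0,0],
    [0,0,0],
    [0,0,0],
  ],
  grip=[20,20,20,20,20,20,20,20],
)

```text
t: 38.03
position: [0.5105, -0.379, 0.1236]
tcp_rot: [[-0.197, 0.98, 0.003], [0.98, 0.197, -0.002], [-0.002, 0.002, -1.0]]
wrist_force: [0.2, 0.4, -1.3]
finger_gap: 0.0287
```

play_rows(
  dp=[
    [0,0,0],
    [0,0,0],
    [0,0,0],
    [0,0,0],
    [0,0,0],
    [0,0,0],
    [0,0,0],
    [0,0,0],
  ],
  delta_rot=[
    [0,0,0.122],
    [0,0,0.122],
    [0,0,0.122],
    [0,0,0.122],
    [0,0,0.122],
    [0,0,0.122],
    [0,0,0.122],
    [0,0,0.122],
  ],
  grip=[20,20,20,20,20,20,20,20],
)

```text
t: 38.7
position: [0.5085, -0.3775, 0.1198]
tcp_rot: [[0.706, 0.708, -0.003], [0.708, -0.706, 0.002], [-0.0, -0.003, -1.0]]
wrist_force: [-0.3, -1.0, -0.2]
finger_gap: 0.0282
```

play_rows(
  dp=[
    [0,0,0],
    [0,0,0],
    [0,0,0],
    [0,0,0],
    [0,0,0],
    [0,0,0],
    [0,0,0],
    [0,0,0],
  ],
  delta_rot=[
    [0,0,0.122],
    [0,0,0.122],
    [0,0,0.122],
    [0,0,0.122],
    [0,0,0.122],
    [0,0,0.122],
    [0,0,0.122],
    [0,0,0.122],
  ],
  grip=[20,20,20,20,20,20,20,20],
)

```text
t: 39.37
position: [0.5085, -0.3775, 0.1199]
tcp_rot: [[0.982, -0.188, -0.003], [-0.188, -0.982, 0.002], [-0.003, -0.001, -1.0]]
wrist_force: [0.6, -0.4, -0.7]
finger_gap: 0.0282
```

play_rows(
  dp=[
    [0,0,0],
    [0,0,0],
    [0,0,0],
    [0,0,0],
    [0,0,0],
    [0,0,0],
    [0,0,0],
    [0,0,0],
  ],
  delta_rot=[
    [0,0,0.122],
    [0,0,0.122],
    [0,0,0.122],
    [0,0,0.122],
    [0,0,0.122],
    [0,0,0.122],
    [0,0,0.122],
    [0,0,0.122],
  ],
  grip=[20,20,20,20,20,20,20,20],
)

```text
t: 40.03
position: [0.5085, -0.3775, 0.1199]
tcp_rot: [[0.395, -0.919, -0.003], [-0.919, -0.395, 0.002], [-0.003, 0.002, -1.0]]
wrist_force: [0.8, 0.0, -1.2]
finger_gap: 0.0282
```

play_rows(
  dp=[
    [0,0,0],
    [0,0,0],
    [0,0,0],
    [0,0,0],
    [0,0,0],
    [0,0,0],
    [0,0,0],
  ],
  delta_rot=[
    [0,0,0.1],
    [0,0,0.1],
    [0,0,0.1],
    [0,0,0.1],
    [0,0,0],
    [0,0,0],
    [0,0,0],
  ],
  grip=[20,20,20,20,20,20,20],
)

```text
t: 40.62
position: [0.5091, -0.3779, 0.1208]
tcp_rot: [[0.014, -1.0, -0.001], [-1.0, -0.014, 0.001], [-0.001, 0.001, -1.0]]
wrist_force: [-0.3, -0.1, -1.0]
finger_gap: 0.0279
```

```bash
python3 -c "
from h import *
go((.4645,-.1065,.12),-90)
W=vision.read_camera('wrist');cv2.imwrite('pics/w27.png',W['img'][:,:,::-1])
"
```

```text
t 40.62 p [ 0.5091 -0.3779  0.1208] x [ 0.014 -1.    -0.001] J [-36.6  25.1  -7.1  57.8  -0.  142.6] gap 0.0279 F [-0.3 -0.1 -1. ]
  dp total [-272.    40.7    1.2] per8 [-34.     5.09   0.14]
  yaw -89.18 tilt x,y comps of z [-0.0013  0.0009]
  rz total 0.0142
```

View pics/w27.png

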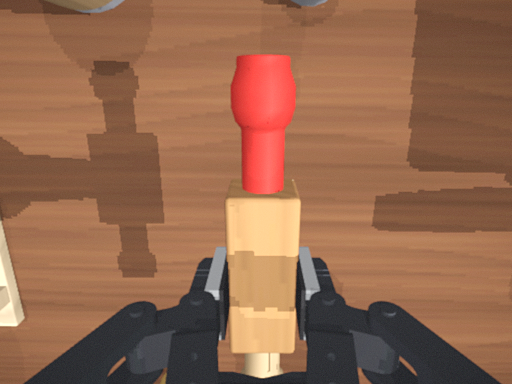

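```bash
python3 -c "
from h import *
o=st();W=vision.read_camera('wrist')
z=o['position'][2]
cv2.imwrite('pics/w28.png',cv2.resize(W['img'][150:380,200:330,::-1],None,fx=4,fy=2.6,interpolation=cv2.INTER_CUBIC))
for r in(197,199,350):print(r,[(atz(W,(r,c),z+.0184)-o['position']).round(4).tolist() for c in(226,299)])
"
```

```text
t 40.67 p [ 0.5093 -0.378   0.1211] x [ 0.014 -1.    -0.001] J [-36.6  25.1  -7.1  57.8   0.  142.6] gap 0.0281 F [ 0.3 -0.1  0.2]
197 [[0.0402, 0.0142, 0.0184], [0.0407, -0.0141, 0.0184]]
199 [[0.0394, 0.0142, 0.0184], [0.0399, -0.0141, 0.0184]]
350 [[-0.0339, 0.0156, 0.0184], [-0.0334, -0.0178, 0.0184]]
```

View pics/w28.png

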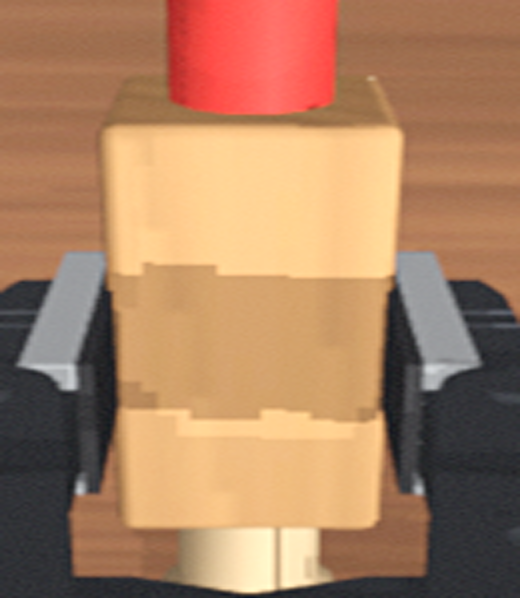

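play_rows(
  dp=[
    [-20,3.2,0],
    [-32,5.1,0],
    [-36,5.7,0],
    [-36,5.7,0],
    [-36,5.7,0],
    [-36,5.7,0],
    [-36,5.7,0],
    [-24,3.8,0],
  ],
  delta_rot=[
    [0,0,0],
    [0,0,0],
    [0,0,0],
    [0,0,0],
    [0,0,0],
    [0,0,0],
    [0,0,0],
    [0,0,0],
  ],
  grip=[20,20,20,20,20,20,20,20],
)

```text
t: 41.38
position: [0.4648, -0.1201, 0.1218]
tcp_rot: [[0.014, -1.0, -0.0], [-1.0, -0.014, 0.001], [-0.001, 0.0, -1.0]]
wrist_force: [-0.4, 0.2, -0.3]
finger_gap: 0.0283
```

play_rows(
  dp=[
    [-16,2.6,0],
    [0,0,0],
    [0,0,0],
    [0,0,0],
    [0,0,0],
  ],
  delta_rot=[
    [0,0,0.014],
    [0,0,0],
    [0,0,0],
    [0,0,0],
    [0,0,0],
  ],
  grip=[20,20,20,20,20],
)

```text
t: 41.8
position: [0.4636, -0.1077, 0.1219]
tcp_rot: [[-0.003, -1.0, 0.0], [-1.0, 0.003, -0.0], [0.0, -0.0, -1.0]]
wrist_force: [-1.0, -0.5, -1.0]
finger_gap: 0.0285
```

```bash
python3 -c "
from h import *
go((.4623,-.1062,.065),-90)
W=vision.read_camera('wrist');cv2.imwrite('pics/w29.png',W['img'][:,:,::-1])
"
```

```text
t 41.8 p [ 0.4636 -0.1077  0.1219] x [-0.003 -1.     0.   ] J [-13.1   9.1 -29.1  51.8  -0.  167.1] gap 0.0285 F [-1.  -0.5 -1. ]
  dp total [-1.5  1.3 56.9] per8 [-0.19  0.17  7.11]
  yaw -90.16 tilt x,y comps of z [ 0.0004 -0.0004]
  rz total -0.0028
```

View pics/w29.png

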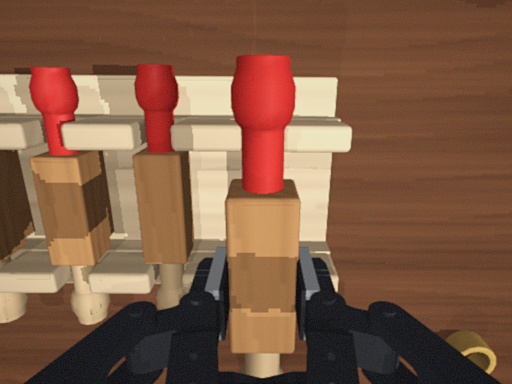

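play_rows(
  dp=[
    [-1.8,1.3,0],
    [0,0,10],
    [0,0,14],
    [0,0,14],
    [0,0,12],
    [0,0,6],
    [0,0,0],
    [0,0,0],
  ],
  delta_rot=[
    [0,0,-0.003],
    [0,0,0],
    [0,0,0],
    [0,0,0],
    [0,0,0],
    [0,0,0],
    [0,0,0],
    [0,0,0],
  ],
  grip=[20,20,20,20,20,20,20,20],
)

```text
t: 42.52
position: [0.4616, -0.1051, 0.0654]
tcp_rot: [[0.001, -1.0, -0.001], [-1.0, -0.001, 0.0], [-0.0, 0.001, -1.0]]
wrist_force: [0.3, -0.5, -1.6]
finger_gap: 0.0283
```

```bash
python3 -c "
from h import *
go((.4623,-.106,.0425),-90)
W=vision.read_camera('wrist');cv2.imwrite('pics/w30.png',cv2.resize(W['img'][:,:,::-1],None,fx=1.5,fy=1.5))
"
```

```text
t 42.52 p [ 0.4616 -0.1051  0.0654] x [ 0.001 -1.    -0.   ] J [-12.8  12.5 -33.4  44.2  -0.  167.1] gap 0.0283 F [ 0.3 -0.5 -1.6]
  dp total [ 0.9 -0.7 22.9] per8 [ 0.11 -0.09  2.86]
  yaw -89.97 tilt x,y comps of z [-0.001   0.0002]
  rz total 0.0006
```

View pics/w30.png

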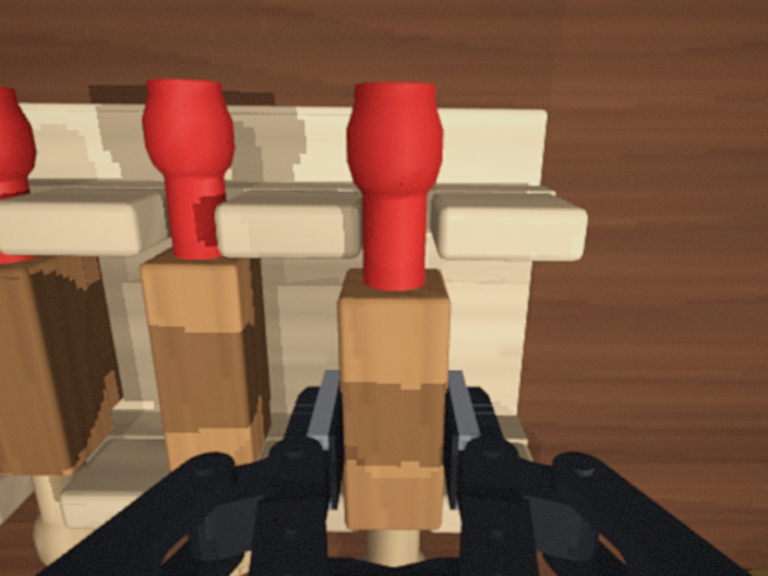

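play_rows(
  dp=[
    [0.9,-0.5,6],
    [0,0,8],
    [0,0,8],
    [0,0,0.7],
    [0,0,0],
    [0,0,0],
  ],
  delta_rot=[
    [0,0,0],
    [0,0,0],
    [0,0,0],
    [0,0,0],
    [0,0,0],
    [0,0,0],
  ],
  grip=[20,20,20,20,20,20],
)

```text
t: 43.07
position: [0.4622, -0.1059, 0.0429]
tcp_rot: [[0.001, -1.0, -0.001], [-1.0, -0.001, 0.0], [-0.0, 0.001, -1.0]]
wrist_force: [0.2, 0.0, -0.7]
finger_gap: 0.0284
```

```bash
python3 -c "
from h import *
go((.4623,-.106,.0425),-90)
W=vision.read_camera('wrist');cv2.imwrite('pics/w31.png',cv2.resize(W['img'][:,:,::-1],None,fx=1.5,fy=1.5))
"
```

```text
t 43.07 p [ 0.4622 -0.1059  0.0429] x [ 0.001 -1.    -0.   ] J [-12.9  14.2 -34.8  41.1   0.  167. ] gap 0.0284 F [ 0.2  0.  -0.7]
  dp total [ 0.1 -0.1  0.4] per8 [ 0.02 -0.01  0.05]
  yaw -89.95 tilt x,y comps of z [-0.0006  0.0002]
  rz total 0.0009
```

View pics/w31.png

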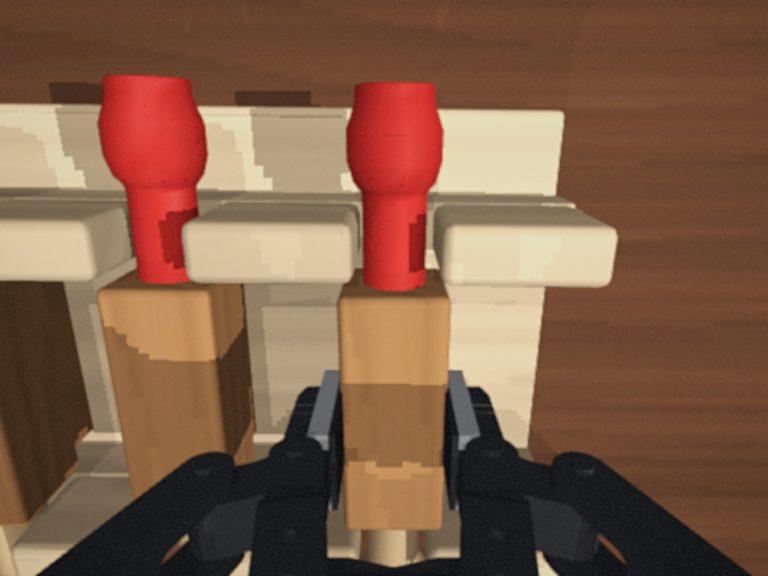

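play_rows(
  dp=[
    [0,0,0.5],
    [0,0,0],
    [0,0,0],
    [0,0,0],
    [0,0,0],
    [0,0,0],
  ],
  delta_rot=[
    [0,0,0],
    [0,0,0],
    [0,0,0],
    [0,0,0],
    [0,0,0],
    [0,0,0],
  ],
  grip=[20,20,50,50,50,50],
)

```text
t: 43.62
position: [0.4626, -0.106, 0.0427]
tcp_rot: [[0.001, -1.0, 0.0], [-1.0, -0.001, -0.0], [0.0, -0.0, -1.0]]
wrist_force: [0.3, 0.4, 0.3]
finger_gap: 0.0501
```

play_rows(
  dp=[
    [0,0,-10],
    [0,0,-15],
    [0,0,-30],
    [0,0,-40],
    [0,0,-40],
    [0,0,-40],
    [0,0,-30],
    [0,0,0],
  ],
  delta_rot=[
    [0,0,0],
    [0,0,0],
    [0,0,0],
    [0,0,0],
    [0,0,0],
    [0,0,0],
    [0,0,0],
    [0,0,0],
  ],
  grip=[50,50,50,50,50,50,50,50],
)

```text
t: 44.28
position: [0.4658, -0.1067, 0.2552]
tcp_rot: [[0.001, -1.0, 0.011], [-1.0, -0.001, -0.002], [0.003, -0.011, -1.0]]
wrist_force: [0.7, -0.3, -0.0]
finger_gap: 0.0498
```

```bash
python3 -c "
from h import *
st()
W=vision.read_camera('wrist');S=vision.read_camera('scene')
cv2.imwrite('pics/w32.png',cv2.resize(W['img'][:,:,::-1],None,fx=1.5,fy=1.5))
overlay(S,racklines(.4645,-.0105,0),(170,130,310,250),5.5,'pics/s32.png')
cv2.imwrite('pics/s32b.png',cv2.resize(S['img'][120:250,160:330,::-1],None,fx=4.6,fy=4.6,interpolation=cv2.INTER_CUBIC))
"
```

```text
t 44.28 p [ 0.4658 -0.1067  0.2552] x [ 0.001 -1.     0.003] J [-12.9   3.7 -17.   68.7  -0.  167.1] gap 0.0498 F [ 0.7 -0.3 -0. ]
```

View pics/w32.png

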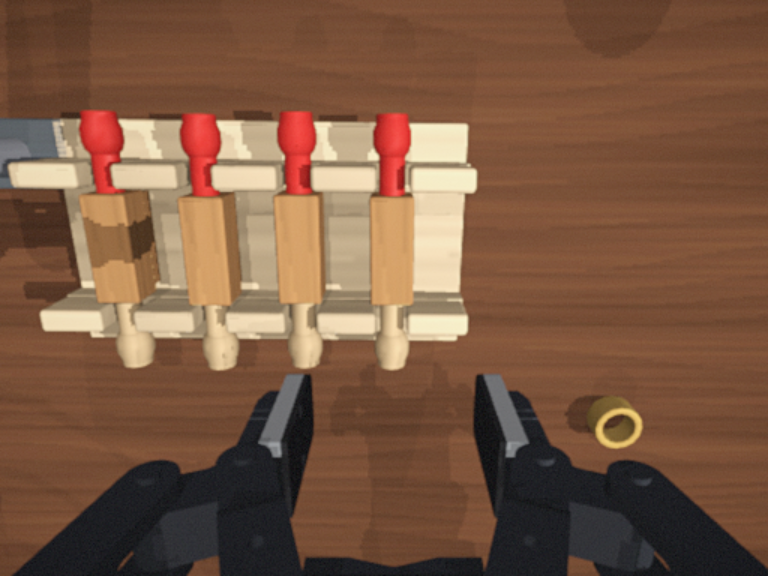

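View pics/s32b.png

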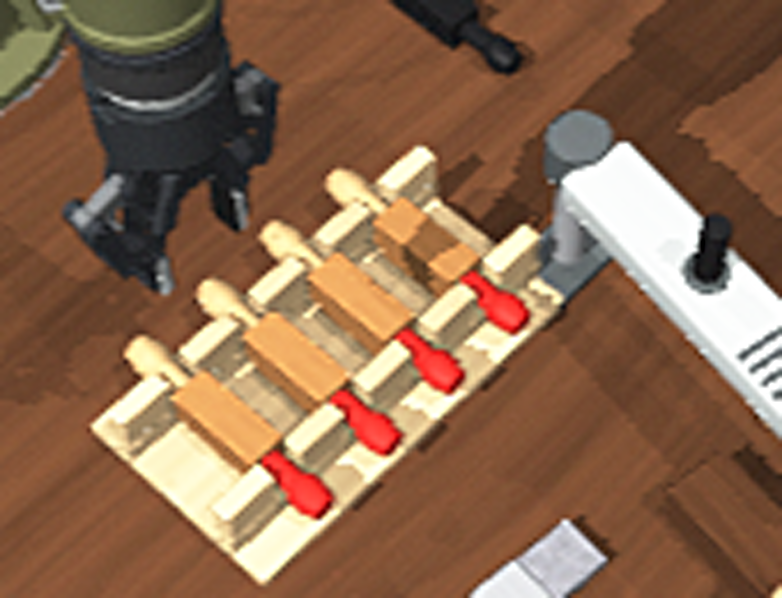

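play_rows(
  dp=[
    [0,0,0],
    [0,0,0],
    [0,0,0],
    [0,0,0],
    [0,0,0],
    [0,0,0],
    [0,0,0],
    [0,0,0],
  ],
  delta_rot=[
    [0,0,-0.122],
    [0,0,-0.122],
    [0,0,-0.122],
    [0,0,-0.122],
    [0,0,-0.122],
    [0,0,-0.122],
    [0,0,-0.122],
    [0,0,-0.122],
  ],
  grip=[85,85,85,85,85,85,85,85],
)

```text
t: 45.05
position: [0.4612, -0.1057, 0.2461]
tcp_rot: [[0.832, -0.555, -0.003], [-0.555, -0.832, 0.001], [-0.003, 0.001, -1.0]]
wrist_force: [-0.0, 0.1, -0.6]
finger_gap: 0.0848
```

play_rows(
  dp=[
    [0,0,0],
    [0,0,0],
    [0,0,0],
    [0,0,0],
    [0,0,0],
    [0,0,0],
    [0,0,0],
    [0,0,0],
  ],
  delta_rot=[
    [0,0,-0.122],
    [0,0,-0.122],
    [0,0,-0.122],
    [0,0,-0.122],
    [0,0,-0.122],
    [0,0,-0.122],
    [0,0,-0.122],
    [0,0,-0.122],
  ],
  grip=[85,85,85,85,85,85,85,85],
)

```text
t: 45.72
position: [0.4612, -0.1056, 0.2461]
tcp_rot: [[0.926, 0.378, -0.003], [0.378, -0.926, 0.001], [-0.003, -0.002, -1.0]]
wrist_force: [0.8, 0.2, 0.2]
finger_gap: 0.085
```

play_rows(
  dp=[
    [0,0,0],
    [0,0,0],
    [0,0,0],
    [0,0,0],
    [0,0,0],
    [0,0,0],
    [0,0,0],
    [0,0,0],
  ],
  delta_rot=[
    [0,0,-0.122],
    [0,0,-0.122],
    [0,0,-0.122],
    [0,0,-0.122],
    [0,0,-0.122],
    [0,0,-0.122],
    [0,0,-0.122],
    [0,0,-0.122],
  ],
  grip=[85,85,85,85,85,85,85,85],
)

```text
t: 46.38
position: [0.4612, -0.1056, 0.246]
tcp_rot: [[0.205, 0.979, -0.003], [0.979, -0.205, 0.001], [0.0, -0.003, -1.0]]
wrist_force: [-0.2, -0.7, -0.0]
finger_gap: 0.0852
```

```bash
python3 -c "
from h import *
go((.65,.146,.245),77.7)
W=vision.read_camera('scene')
for r in nets.pinpoint('lamp_grip',W)[:2]: print(r,atz(W,r['point'],.175))
W=vision.read_camera('top')
for r in nets.pinpoint('lamp_grip',W)[:2]: print(r,atz(W,r['point'],.175))
"
```

```text
t 46.38 p [ 0.4612 -0.1056  0.246 ] x [0.205 0.979 0.   ] J [-12.9   4.1 -17.8  68.3   0.   -1.1] gap 0.0852 F [-0.2 -0.7 -0. ]
  dp total [285.  133.1   0.6] per8 [35.63 16.64  0.08]
  yaw 78.15 tilt x,y comps of z [-0.0031  0.0007]
  rz total 0.0079
{'point': [172.2, 315.1], 'p': 0.59} [0.65382526 0.14856038 0.175     ]
{'point': [140.5, 287.7], 'p': 0.46} [0.5222858  0.18322927 0.175     ]
{'point': [150.7, 212.5], 'p': 0.85} [0.66833831 0.14572279 0.175     ]
{'point': [135.0, 239.5], 'p': 0.38} [0.71871525 0.05992002 0.175     ]
```

play_rows(
  dp=[
    [35.7,16.9,0],
    [35.7,16.9,0],
    [35.7,16.9,0],
    [35.7,16.9,0],
    [35.7,16.9,0],
    [35.7,16.9,0],
    [35.7,16.9,0],
    [35.7,16.9,0],
  ],
  delta_rot=[
    [0,0,0],
    [0,0,0],
    [0,0,0],
    [0,0,0],
    [0,0,0],
    [0,0,0],
    [0,0,0],
    [0,0,0],
  ],
  grip=[85,85,85,85,85,85,85,85],
)

```text
t: 47.25
position: [0.6555, 0.1464, 0.2469]
tcp_rot: [[0.214, 0.977, -0.001], [0.977, -0.214, -0.0], [-0.0, -0.001, -1.0]]
wrist_force: [0.8, -0.4, 0.5]
finger_gap: 0.085
```

play_rows(
  dp=[
    [0,0,0],
    [0,0,0],
    [0,0,0],
    [0,0,0],
  ],
  delta_rot=[
    [0,0,0],
    [0,0,0],
    [0,0,0],
    [0,0,0],
  ],
  grip=[85,85,85,85],
)

```text
t: 47.58
position: [0.6542, 0.1437, 0.2475]
tcp_rot: [[0.213, 0.977, -0.001], [0.977, -0.213, -0.0], [-0.001, -0.001, -1.0]]
wrist_force: [0.1, -0.8, 0.0]
finger_gap: 0.0851
```

```bash
python3 -c "
from h import *
W=vision.read_camera('wrist');cv2.imwrite('pics/w33.png',W['img'][:,:,::-1])
for r in nets.pinpoint('lamp_grip',W)[:2]: print(r,atz(W,r['point'],.175))
go((.653,.1465,.161),78)
"
```

```text
{'point': [203.9, 264.6], 'p': 0.63} [0.65287489 0.1459467  0.175     ]
t 47.68 p [0.6544 0.1435 0.2482] x [ 0.213  0.977 -0.   ] J [12.4 25.5 10.3 74.8 -0.  24.7] gap 0.0852 F [ 0.6  0.6 -0.2]
  dp total [ 2.7 -2.  87.2] per8 [ 0.34 -0.26 10.89]
  yaw 77.69 tilt x,y comps of z [ 0.0003 -0.0001]
  rz total -0.0054
```

View pics/w33.png

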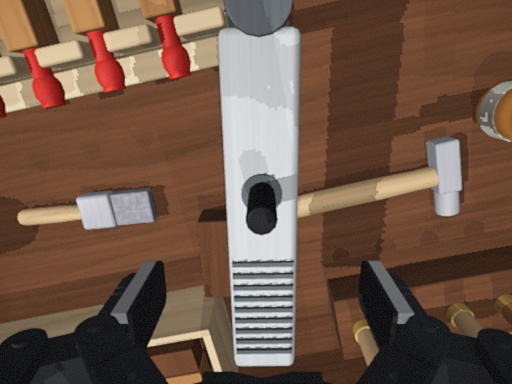

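Handle is centred at (262,205) between the fingers. Descend and grip it.

play_rows(
  dp=[
    [2.5,-1,12],
    [0,0,18],
    [0,0,18],
    [0,0,18],
    [0,0,14],
    [0,0,7],
    [0,0,0],
    [0,0,0],
  ],
  delta_rot=[
    [0,0,0],
    [0,0,0],
    [0,0,0],
    [0,0,0],
    [0,0,0],
    [0,0,0],
    [0,0,0],
    [0,0,0],
  ],
  grip=[85,85,85,85,85,85,85,85],
)

```text
t: 48.35
position: [0.6543, 0.1467, 0.1612]
tcp_rot: [[0.212, 0.977, 0.0], [0.977, -0.212, 0.0], [0.0, 0.0, -1.0]]
wrist_force: [0.9, 0.4, -0.5]
finger_gap: 0.0849
```

play_rows(
  dp=[
    [0,0,0],
    [0,0,0],
    [0,0,0],
    [0,0,0],
    [0,0,0],
    [0,0,0],
  ],
  delta_rot=[
    [0,0,0],
    [0,0,0],
    [0,0,0],
    [0,0,0],
    [0,0,0],
    [0,0,0],
  ],
  grip=[10,10,10,10,10,10],
  squeeze=20,
)

```text
t: 48.85
position: [0.6547, 0.1472, 0.1611]
tcp_rot: [[0.211, 0.977, 0.001], [0.977, -0.211, -0.0], [-0.0, 0.001, -1.0]]
wrist_force: [-0.3, -1.7, 2.0]
finger_gap: 0.0194
```

```bash
python3 -c "
from h import *
go((.527,.045,.161),0)
W=vision.read_camera('wrist');cv2.imwrite('pics/w34.png',W['img'][:,:,::-1])
"
```

```text
t 48.85 p [0.6547 0.1472 0.1611] x [ 0.211  0.977 -0.   ] J [12.7 27.4  1.9 64.4 -0.  24.9] gap 0.0194 F [-0.3 -1.7  2. ]
  dp total [-126.9 -103.2    0. ] per8 [-15.86 -12.91   0.  ]
  yaw 77.81 tilt x,y comps of z [ 0.0007 -0.0002]
  rz total 1.358
```

View pics/w34.png

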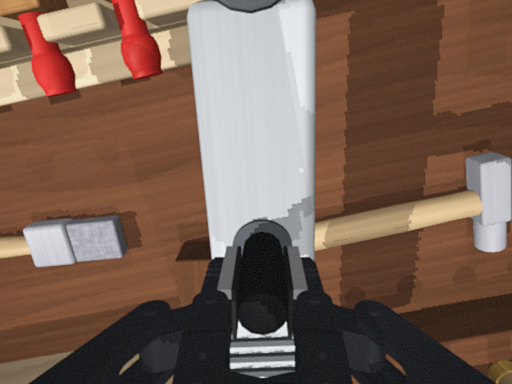

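play_rows(
  dp=[
    [-12.9,-0.7,0],
    [-12.9,-0.7,0],
    [-12.9,-0.7,0],
    [-12.9,-0.7,0],
    [-12.9,-0.7,0],
    [-12.9,-0.7,0],
  ],
  delta_rot=[
    [0,0,0.1],
    [0,0,0.1],
    [0,0,0.1],
    [0,0,0.1],
    [0,0,0.1],
    [0,0,0.1],
  ],
  grip=[10,10,10,10,10,10],
)

```text
t: 49.4
position: [0.6201, 0.0787, 0.1611]
tcp_rot: [[0.73, 0.683, 0.007], [0.683, -0.73, -0.003], [0.003, 0.007, -1.0]]
wrist_force: [10.7, -5.7, -4.5]
finger_gap: 0.0196
```

play_rows(
  dp=[
    [-12.9,-0.7,0],
    [-12.9,-0.7,0],
    [-12.9,-0.7,0],
    [-12.9,-0.7,0],
    [-12.9,-0.7,0],
    [-12.9,-0.7,0],
    [0,0,0],
    [0,0,0],
  ],
  delta_rot=[
    [0,0,0.1],
    [0,0,0.1],
    [0,0,0.1],
    [0,0,0.1],
    [0,0,0.1],
    [0,0,0.1],
    [0,0,0],
    [0,0,0],
  ],
  grip=[10,10,10,10,10,10,10,10],
)

```text
t: 50.07
position: [0.5486, 0.0412, 0.1611]
tcp_rot: [[0.988, 0.153, 0.002], [0.153, -0.988, -0.013], [0.0, 0.013, -1.0]]
wrist_force: [3.8, -20.0, 0.3]
finger_gap: 0.0194
```

```bash
python3 -c "
from h import *
go((.527,.039,.161),0)
W=vision.read_camera('wrist');cv2.imwrite('pics/w35.png',W['img'][:,:,::-1])
"
```

```text
t 50.07 p [0.5486 0.0412 0.1611] x [0.988 0.153 0.   ] J [  4.7  14.8 -16.4  58.8  -0.7  85.9] gap 0.0194 F [  3.8 -20.    0.3]
  dp total [-21.7  -1.2   0. ] per8 [-2.72 -0.15  0.01]
  yaw 8.81 tilt x,y comps of z [ 0.0024 -0.0126]
  rz total 0.1537
```

View pics/w35.png

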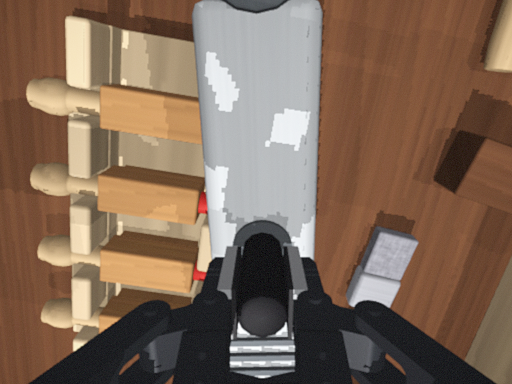

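play_rows(
  dp=[
    [0,2,0],
    [0,2,0],
    [-6.5,-0.2,0],
    [-6.5,-0.2,0],
    [0,0,0],
    [0,0,0],
  ],
  delta_rot=[
    [0,0,0],
    [0,0,0],
    [0,0,0.05],
    [0,0,0.05],
    [0,0,0],
    [0,0,0],
  ],
  grip=[10,10,10,10,10,10],
)

```text
t: 50.62
position: [0.5359, 0.0395, 0.1611]
tcp_rot: [[0.998, 0.056, 0.001], [0.056, -0.998, -0.005], [0.001, 0.005, -1.0]]
wrist_force: [0.9, -9.1, 2.5]
finger_gap: 0.0196
```

play_rows(
  dp=[
    [-3,1,0],
    [-3,0.5,0],
    [0,0,0],
    [0,0,0],
  ],
  delta_rot=[
    [0,0,0.023],
    [0,0,0.023],
    [0,0,0],
    [0,0,0],
  ],
  grip=[10,10,10,10],
)

```text
t: 50.95
position: [0.5299, 0.0392, 0.161]
tcp_rot: [[1.0, 0.011, 0.001], [0.011, -1.0, -0.002], [0.001, 0.002, -1.0]]
wrist_force: [0.2, -6.3, 3.2]
finger_gap: 0.0196
```

play_rows(
  dp=[
    [-2,0,0],
    [-1,0,0],
    [0,0,0],
    [0,0,0],
  ],
  delta_rot=[
    [0,0,0.01],
    [0,0,0],
    [0,0,0],
    [0,0,0],
  ],
  grip=[10,10,10,10],
)

```text
t: 51.28
position: [0.5273, 0.0393, 0.161]
tcp_rot: [[1.0, 0.001, 0.001], [0.001, -1.0, -0.002], [0.001, 0.002, -1.0]]
wrist_force: [1.0, -6.9, 3.6]
finger_gap: 0.0195
```

play_rows(
  dp=[
    [-1.5,0,0],
    [-1.5,0,0],
    [0,0,0],
    [0,0,0],
  ],
  delta_rot=[
    [0,0,0],
    [0,0,0],
    [0,0,0],
    [0,0,0],
  ],
  grip=[10,10,10,10],
)

```text
t: 51.62
position: [0.5246, 0.0394, 0.1611]
tcp_rot: [[1.0, 0.001, 0.002], [0.001, -1.0, -0.002], [0.002, 0.002, -1.0]]
wrist_force: [2.3, -5.6, 1.8]
finger_gap: 0.019
```

play_rows(
  dp=[
    [-1.5,0,0],
    [-1.5,0,0],
    [0,0,0],
    [0,0,0],
  ],
  delta_rot=[
    [0,0,0],
    [0,0,0],
    [0,0,0],
    [0,0,0],
  ],
  grip=[10,10,10,10],
)

```text
t: 51.95
position: [0.5247, 0.0394, 0.1611]
tcp_rot: [[1.0, 0.001, 0.007], [0.001, -1.0, -0.002], [0.007, 0.002, -1.0]]
wrist_force: [13.3, -5.7, -7.0]
finger_gap: 0.0194
```

play_rows(
  dp=[
    [2,0,0],
    [0.5,0,0],
    [0,0,0],
    [0,0,0],
    [0,0,0],
    [0,0,0],
    [0,0,0],
    [0,0,0],
  ],
  delta_rot=[
    [0,0,0],
    [0,0,0],
    [0,0,0],
    [0,0,0],
    [0,0,0],
    [0,0,0],
    [0,0,0],
    [0,0,0],
  ],
  grip=[10,10,10,60,60,60,60,60],
)

```text
t: 52.62
position: [0.523, 0.0406, 0.1604]
tcp_rot: [[1.0, 0.002, -0.001], [0.002, -1.0, 0.0], [-0.001, -0.0, -1.0]]
wrist_force: [-0.1, 0.1, -0.0]
finger_gap: 0.0598
```

play_rows(
  dp=[
    [0,0,-15],
    [0,0,-20],
    [0,0,-25],
    [0,0,-25],
    [0,0,-15],
    [0,0,0],
    [0,0,0],
    [0,0,0],
  ],
  delta_rot=[
    [0,0,0],
    [0,0,0],
    [0,0,0],
    [0,0,0],
    [0,0,0],
    [0,0,0],
    [0,0,0],
    [0,0,0],
  ],
  grip=[60,60,60,60,60,60,60,60],
)

```text
t: 53.28
position: [0.5228, 0.0404, 0.2596]
tcp_rot: [[1.0, 0.002, -0.001], [0.002, -1.0, 0.0], [-0.001, -0.0, -1.0]]
wrist_force: [0.2, 0.3, 1.1]
finger_gap: 0.0602
```

```bash
python3 -c "
from h import *
st()
W=vision.read_camera('wrist');S=vision.read_camera('scene')
cv2.imwrite('pics/w36.png',W['img'][:,:,::-1])
cv2.imwrite('pics/s36.png',cv2.resize(S['img'][:,:,::-1],(800,600)))
for P in (W,S):
  for q in('lamp_grip','lamp_hinge'):
    for r in nets.pinpoint(q,P)[:2]: print(q,r,atz(P,r['point'],.175))
"
```

```text
t 53.28 p [0.5228 0.0404 0.2596] x [ 1.     0.002 -0.001] J [  4.4   9.3 -10.1  70.7   0.   94.3] gap 0.0602 F [0.2 0.3 1.1]
lamp_grip {'point': [202.4, 265.4], 'p': 0.92} [0.52625404 0.03966979 0.175     ]
lamp_grip {'point': [171.3, 256.4], 'p': 0.59} [0.52807358 0.03777563 0.175     ]
lamp_grip {'point': [250.0, 265.1], 'p': 0.51} [ 0.70829389 -0.12627051  0.175     ]
lamp_hinge {'point': [141.0, 286.4], 'p': 0.92} [0.52063213 0.17916066 0.175     ]
lamp_hinge {'point': [186.2, 238.4], 'p': 0.36} [ 0.52477699 -0.0333889   0.175     ]
```

View pics/w36.png

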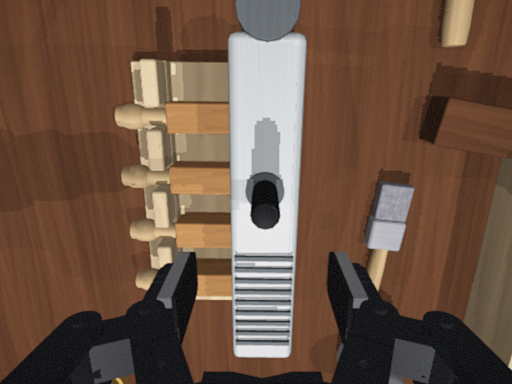

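View pics/s36.png

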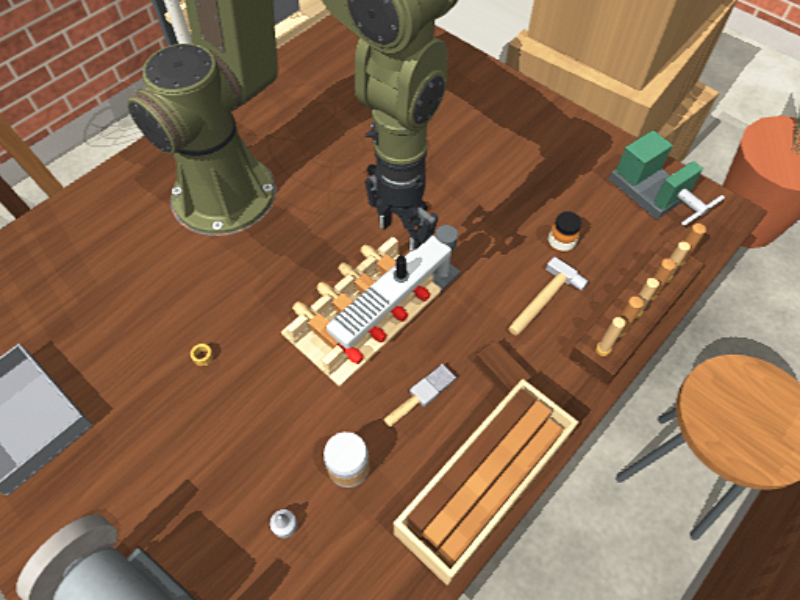

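```bash
python3 -c "
from h import *
print(robot.job_done()); st()
"
```

```text
the job is handed in; nothing more can be done
None
the job is handed in; nothing more can be done
```

The curing rack is loaded and the lamp bar is shut; I handed the job in at about 53 s on the robot's clock.

- **Lamp opened:** I swung the bar open to about 1.4 rad before touching any spindle.
- **Spindles:** All three spindles in the rack had their red ends away from the lamp side. I lifted each one, turned it end for end and put it back in its own slot. The bench spindle went into the empty −y slot with its red end on the lamp side.
- **Lamp shut:** I swung the bar back until it stopped moving at its stop, with about 13 N of push. I then eased off while still slightly toward the stop, released the handle and lifted clear.

**Last checks:**
- Before the bar was closed, the wrist and scene pictures showed all four spindles down in their notches with red ends on the lamp side.
- After closing, the bar lay parallel to the rack over the lamp side, and the gripper was clear of everything.
- By eye in the scene picture, the other things on the bench were where they started.

**What disagreed:** The networks rarely found the spindles, so I measured those by hand from the pictures. The cameras differed by 1–2 mm on the rack's position. During the lamp closing the sideways force briefly reached about 20 N, and I corrected for it.

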